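# Fetch the ointment jar from behind the stock and weigh it

### The arm

A 6-joint arm with a two-finger parallel gripper is mounted at the origin on the work surface. World frame = base frame: x ahead of the robot, y to its left, z up, the work surface at z = 0. Lengths are in m, angles in rad, forces in N, time in s.
With the tool pointing down it reaches from about 0.35 to 0.775 m from the base axis. Payload 5.5 kg.
Tool frame: the origin (TCP) lies midway between the tips of the shut fingers; the grasp point (between the pads) lies 19 mm behind it; x points along the fingers, y is the direction in which the jaws open and shut, and the axes are right-handed (so a half turn about x gives the same grasp; the last joint's range is limited). The gripper opens to 85 mm and grips with 20 to 120 N. Pads are 22 mm wide; open, the fingers measure 114 mm over their backs; the gripper's body (76 mm by 85 mm) begins 54 mm behind the grasp point. The pads swing forward as they close: fully open they stand 13 mm farther back than shut.
Start: joints at [1.018, 0.313, 0.046, 1.304, 0, 1.431], TCP at [0.231, 0.527, 0.2] pointing down, gripper open.
Joint ranges: [-2.76, 2.76], [-0.86, 1.69], [-1.03, 1.26], [-2.2, 2.34], [-1.47, 1.5], [-3.14, 3.14]. Speed limits (rad/s): [2.57, 2.57, 3.14, 3.14, 3.14, 3.14].

### API

Orientations are given as a unit quaternion [w, x, y, z].
In Python, from workcell import env, optics, order, models gives the robot as it stands. The module is installed in compiled form; this text tells all that it offers.
- The arm moves only by the tool servo_tool, never from a script. Its argument "moves" is a list of rows, each a list of 5 numbers: the shift along the tool's x, y, z in cm, then the turn about the tool's x in rad, then the closure, from -1 (fully open) to 1 (shut). A call has exactly 10 rows; each row shifts and turns the commanded pose from where the row before left it, along the tool's axes as they then stand; what a row does not reach is not made up. A row lasts 1/8 s, in which the tool goes at most 62.5 mm and 10.7 degrees, less where a joint would pass 70% of its speed; a pose out of reach is approached as far as the arm can. A call is refused whole if a number of a shift passes 6.25 or a number of a turn 0.188, either way. A call with a gripper value outside its range is refused whole. The fingers move at their own pace and stop on an object; "grip_force" is the grip in N (left out, the last holds). Time passes only in rows, so rows that do not move let the fingers close, or fill a call up. It gives the time, the measured TCP pose, the force and the opening at its end, in the units of the state.
- env.get_state(): the state, without advancing time (a new reading comes with each control period).
- optics.read_camera(name): name is "scene" or "top" or "wrist"; returns a dict with "pixels" (400x640x3 uint8, blue, green, red), "vertical_fov" (degrees; the focal length in pixels is half the picture's height over the tangent of half this angle, whatever the lens; pixels are square), "cx", "cy" (the principal point, pixels), "extrinsics" (4x4, takes a point from world to camera coordinates). Camera axes: x right, y up, looking along -z (the intrinsics and any distortion apply to the point x, -y, -z); pixel columns grow to the right and rows downward; lengths in m; the calibration is good to about 2 mm. A picture is of the moment at which its call begins. There is no depth.
- order.hand_in(): hands the job in, once; it reports no verdict.
Trained networks look in a picture, given as the dict that the camera call returned (one of the last four; its "shot" number tells which), for a name from the list of things; names that differ only in an ending like _2 or _b are one class to them, and where a whole thing is asked for, a point or a joint stands for the part that bears it (a point fixed in the world has none). Each returns a list of dicts, best first, with "conf" (0 to 1); they miss things now and then, are a little off and sometimes report something else, mostly with a low value. They report only what shows in the picture. A call takes as long as a camera call. They do not tell look-alikes from the thing itself.
- models.outline_of(name, picture): "pixels" (400x640 bool, what is visible of it) and "location" ([column, row] in pixels, amid what is visible of it).
- models.pinpoint(name, picture): "location" ([column, row] in pixels: a listed point, or the origin of a listed thing).
The state is a dict: "clock": time; "joint_pos": joint angles; "qvel": joint speeds; "tau": joint torques, N m; "tcp_pos": TCP position; "orientation": TCP orientation; "wrist_force": force on the tool from outside, world axes, zero at the start; "ft_torque": the same for the moment, N m; "finger_gap": finger opening in m.
Only numpy, scipy, OpenCV 4.12 (cv2) and the standard library are available. Lean on these libraries where they do the work, as an engineer would, in place of code of your own. Each camera call takes 0.05 s, during which the arm holds its last target.

### The job

The squat ointment jar at the back of the brown stock bin has to go on the scale, but three tall things crowd it: the bottle, the carton and the tin. First stand all three on the steel side tray, then set the jar upright in the middle of the scale's round pan, and only then put the three back in the bin, each standing where it stood at the start and the carton turned square to the bin as before. Leave the jar on the pan, and do not disturb the little pot in the bin.

Things in the scene. Friction and masses are not known exactly. Their poses are not given: they have to be found in the camera images.
- bottle_mid (a point): White round plastic medicine bottle with shoulders, a narrower neck and a white screw cap; body diameter 46 mm, 125 mm tall, stands upright in the bin; loose, 0.1 to 0.22 kg. Point: on its axis, half-way up (62.5 mm above its foot); z is up along its axis. The full-width straight body reaches 90 mm above its foot; the cap is 34 mm wide and 18 mm high.
- carton_mid (a point): Upright rectangular white carton with a printed band, 50 mm (its x) by 42 mm (its y) and 120 mm tall (its z); loose, 0.1 to 0.2 kg. Point: its centre, 60 mm above its foot. At the start its x axis lies along the bin's x axis to within 0.06 rad.
- tin_mid (a point): Upright round bare-metal tin with a paper band and a flat lid nearly as wide as itself (no neck); diameter 48 mm (lid 50 mm, the top 12 mm), 120 mm tall; loose, 0.1 to 0.24 kg. Point: on its axis, half-way up (60 mm above its foot).
- jar_mid (a point): The squat white ointment jar, the low wide thing in the middle of the back row of the bin; diameter 54 mm (screw lid, the top 16 mm: 56 mm), 42 mm tall; loose, about 0.1 kg. Point: on its axis, half-way up (21 mm above its foot).
- pot_mid (a point): Little grey plastic pot in a front corner of the bin, diameter 34 mm, 22 mm tall, loose; a bystander to be left where it is. Point: its centre, 11 mm above its foot.
- bin: Brown low stock bin, fixed to the counter, outer 160 mm (its x) by 240 mm (its y); floor 4 mm thick, walls 4 mm thick and 28 mm high overall. Origin: centre of its underside; x points to its back, away from the robot, y to the left, z up. The jar stands at the middle of the back row, about (33, 0) mm; the bottle, carton and tin stand in any arrangement at about (33, 66), (33, -66) and (-33, 0) mm, with gaps of about 14 mm to the jar; the pot at about (-40, 85) mm.
- tray: Empty flat steel tray, the side area, fixed to the counter, to the left or the right of the bin: outer 260 mm (its x, roughly away from the robot) by 130 mm (its y), floor 3 mm thick, rim 3 mm thick and 12 mm high overall. Origin: centre of its underside. It has room for three things in a row along its x, 78 mm apart.
- scale: White bench scale, fixed to the counter on the other side of the bin: housing 190 mm (x) by 150 mm (y), 40 mm high, with a round steel pan and a dark display near its robot-side edge. Origin: centre of its underside.
- pan (a point): Centre of the upper face of the scale's round steel pan (flat, does not move, diameter 120 mm, upper face 54 mm above the counter); 22 mm from the scale's origin along the scale's x.
Not all that is in view belongs to the job. Leave any red or yellow look-alike of the part that bears tin_mid alone. Leave any green or pink look-alike of the part that bears jar_mid alone.

How it is judged:
By the outcome, as a careful person would: the job done as asked, in the order asked, and still so for the second after the job is handed in, with the robot touching nothing.
It also fails if it takes over 131 s, if anything falls off the work surface, if the arm or the gripper's body presses on something with over 40 N, if the wrist force passes 120 N, or if a joint passes its speed limit or range.

## Working session

There is one attempt and no reset: what is moved stays moved. The work goes in short steps, Python scripts to look and compute and a tool call to move; the robot and the scene stay as the last step left them, time stands still between calls to the robot, and variables do not carry over. Pictures are saved under pics/ and viewed, and the job is handed in when it is done.

Besides the shell and the picture viewer there is one more tool, called after "Call:" as name(argument=value, ...) on one line, values as JSON. servo_tool: Moves the arm, as the interface text tells. Its arguments: {"type":"object","properties":{"moves":{"type":"array"},"grip_force":{"type":"number"}},"required":["moves"]}

```bash
ls -la; mkdir -p pics; cat > h.py <<'E'
import numpy as np, cv2
from workcell import env, optics, order, models
def shot(cam,fn=None):
    p=optics.read_camera(cam)
    if fn: cv2.imwrite('pics/'+fn,p['pixels'])
    return p
E
python3 - <<'E'
from h import *
s=env.get_state()
for k,v in s.items(): print(k,np.round(v,4))
for c in ['scene','top','wrist']:
    p=shot(c,c+'0.png'); print(c,{k:(np.round(v,3).tolist() if k!='pixels' else v.shape) for k,v in p.items()})
E
```

```text
total 12
drwxr-xr-x  3 agent agent 4096 Dec  7 04:24 .
drwxr-xr-x 23 root  root  4096 Dec  7 04:24 ..
drwxr-xr-x  2 agent agent 4096 Dec  7 04:24 pics
clock 0.0
joint_pos [ 1.0184  0.314   0.045   1.3036 -0.      1.4312]
qvel [-0.0012  0.0003  0.0003 -0.0001  0.0013 -0.0011]
tau [-2.00000e-04 -4.80623e+01  2.98534e+01  1.92000e-02 -1.00000e-04
 -0.00000e+00]
tcp_pos [0.2304 0.5262 0.1992]
orientation [ 0.6919  0.1443  0.6923 -0.1455]
wrist_force [-0.3034  0.1818 -0.5987]
ft_torque [-0.0227 -0.0005  0.0652]
finger_gap 0.0856
scene {'pixels': (400, 640, 3), 'vertical_fov': 54.524, 'cx': 316.995, 'cy': 196.107, 'extrinsics': [[0.017, 1.0, -0.015, -0.003], [-0.538, 0.022, 0.843, 0.252], [0.843, -0.006, 0.538, -1.521], [0.0, 0.0, 0.0, 1.0]], 'shot': 1}
top {'pixels': (400, 640, 3), 'vertical_fov': 54.98, 'cx': 316.382, 'cy': 199.534, 'extrinsics': [[-0.122, -0.993, 0.002, 0.057], [0.969, -0.119, 0.218, -0.589], [-0.216, 0.028, 0.976, -0.793], [0.0, 0.0, 0.0, 1.0]], 'shot': 2}
wrist {'pixels': (400, 640, 3), 'vertical_fov': 67.183, 'cx': 318.743, 'cy': 199.262, 'extrinsics': [[0.401, 0.916, -0.001, -0.573], [-0.874, 0.381, -0.302, 0.041], [-0.276, 0.122, 0.953, -0.38], [0.0, 0.0, 0.0, 1.0]], 'shot': 3}
```

View pics/scene0.png

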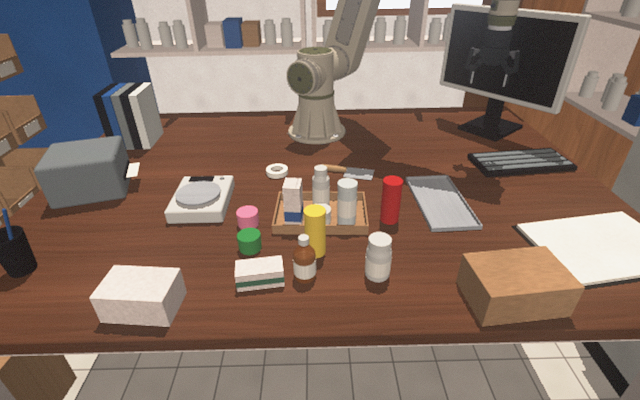

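View pics/top0.png

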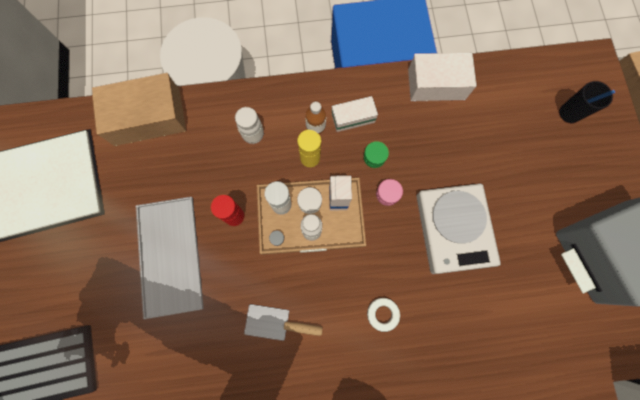

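View pics/wrist0.png

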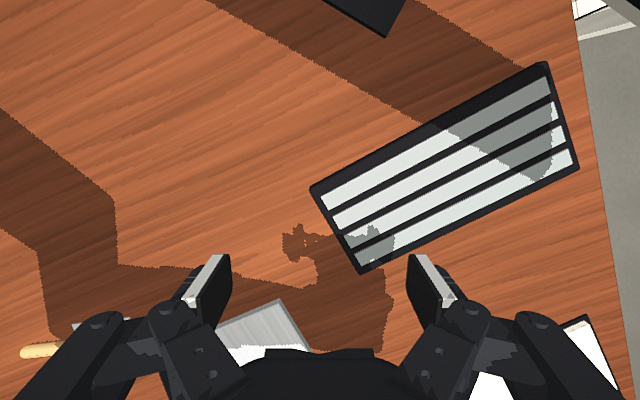

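The scene shows the tin at back-left in the bin, the carton back-right, the bottle front-middle and the pot front-left. The tray is on the robot's left and the scale on its right. A red tin stands just left of the bin, and a pink jar just right of it.

```bash
cat >> h.py <<'E'
def K(p):
    H=p['pixels'].shape[0]; f=H/2/np.tan(np.radians(p['vertical_fov'])/2); return f,p['cx'],p['cy']
def proj(p,X):
    X=np.atleast_2d(X); E=np.array(p['extrinsics']); c=X@E[:3,:3].T+E[:3,3]; f,cx,cy=K(p)
    return np.c_[cx+f*c[:,0]/-c[:,2], cy-f*c[:,1]/-c[:,2]]
def ray(p,uv):
    E=np.array(p['extrinsics']); R=E[:3,:3]; o=-R.T@E[:3,3]; f,cx,cy=K(p)
    d=R.T@np.array([(uv[0]-cx)/f,-(uv[1]-cy)/f,-1]); return o,d/np.linalg.norm(d)
def onz(p,uv,z):
    o,d=ray(p,uv); return o+d*(z-o[2])/d[2]
def tri(rays):
    A=np.zeros((3,3));b=np.zeros(3)
    for o,d in rays:
        M=np.eye(3)-np.outer(d,d);A+=M;b+=M@o
    x=np.linalg.solve(A,b); return x,[np.linalg.norm((np.eye(3)-np.outer(d,d))@(x-o)) for o,d in rays]
E
python3 - <<'E'
from h import *
zs=dict(bottle_mid=.0665,carton_mid=.064,tin_mid=.064,jar_mid=.025,pot_mid=.015,bin=0,tray=0,scale=0,pan=.054)
a=shot('scene');b=shot('top')
for n,z in zs.items():
    for nm,p in(('scene',a),('top',b)):
        for r in models.pinpoint(n,p)[:3]:
            print(n,nm,np.round(r['location'],1),round(r['conf'],2),np.round(onz(p,r['location'],z),4))
cv2.imwrite('pics/topz.png',cv2.resize(b['pixels'][160:270,120:510],None,fx=2,fy=2,interpolation=cv2.INTER_CUBIC))
cv2.imwrite('pics/topbin.png',cv2.resize(b['pixels'][165:265,240:380],None,fx=5.5,fy=5.5,interpolation=cv2.INTER_CUBIC))
cv2.imwrite('pics/scbin.png',cv2.resize(a['pixels'][150:250,240:400],None,fx=5,fy=5,interpolation=cv2.INTER_CUBIC))
E
```

```text
bottle_mid scene [321.1 186.9] 0.66 [0.5274 0.006  0.0665]
carton_mid scene [292.9 202.1] 0.64 [ 0.5946 -0.0674  0.064 ]
carton_mid scene [440.5 203.8] 0.23 [0.6171 0.3015 0.064 ]
carton_mid top [338.8 195. ] 0.74 [ 0.5964 -0.0659  0.064 ]
tin_mid scene [346.8 200.6] 0.84 [0.5932 0.0696 0.064 ]
tin_mid scene [313.8 230. ] 0.7 [ 0.7123 -0.0156  0.064 ]
tin_mid scene [389.7 199.3] 0.6 [0.5915 0.1791 0.064 ]
tin_mid top [308.1 147.4] 0.88 [ 0.7166 -0.0108  0.064 ]
tin_mid top [229.4 209.7] 0.78 [0.5927 0.1797 0.064 ]
tin_mid top [281.5 199.9] 0.69 [0.6008 0.0626 0.064 ]
jar_mid scene [247.5 242.9] 0.74 [ 0.7053 -0.172   0.025 ]
jar_mid scene [247.6 217.9] 0.6 [ 0.6045 -0.1853  0.025 ]
jar_mid scene [319.  216.9] 0.52 [ 0.6071 -0.0019  0.025 ]
jar_mid top [387.4 193.8] 0.78 [ 0.5943 -0.183   0.025 ]
jar_mid top [376.3 157.1] 0.74 [ 0.6868 -0.1712  0.025 ]
jar_mid top [309.9 199.5] 0.56 [ 0.6027 -0.0009  0.025 ]
pot_mid top [275.  237.2] 0.75 [0.526  0.0897 0.015 ]
pot_mid top [339.4 194.8] 0.65 [ 0.6078 -0.0718  0.015 ]
bin scene [319.2 212.9] 0.72 [ 5.536e-01 -5.000e-04  0.000e+00]
bin scene [293.7 201.1] 0.25 [ 0.4923 -0.0718  0.    ]
bin top [308.7 217.8] 0.59 [0.5644 0.0069 0.    ]
tray scene [441.1 204.3] 0.86 [0.5251 0.3395 0.    ]
tray scene [204.6 201. ] 0.58 [ 0.4816 -0.3276  0.    ]
tray top [169.7 256.6] 0.73 [0.5128 0.3386 0.    ]
scale scene [205.5 200.1] 0.83 [ 0.4769 -0.3261  0.    ]
scale top [454.6 229.1] 0.89 [ 0.4955 -0.3324  0.    ]
scale top [308.5 202.5] 0.32 [0.6014 0.003  0.    ]
pan scene [202.1 191.3] 0.82 [ 0.5162 -0.3173  0.054 ]
pan top [460.5 216.6] 0.83 [ 0.5163 -0.3307  0.054 ]
pan top [169.7 255.8] 0.29 [0.5082 0.3188 0.054 ]
```

View pics/topbin.png

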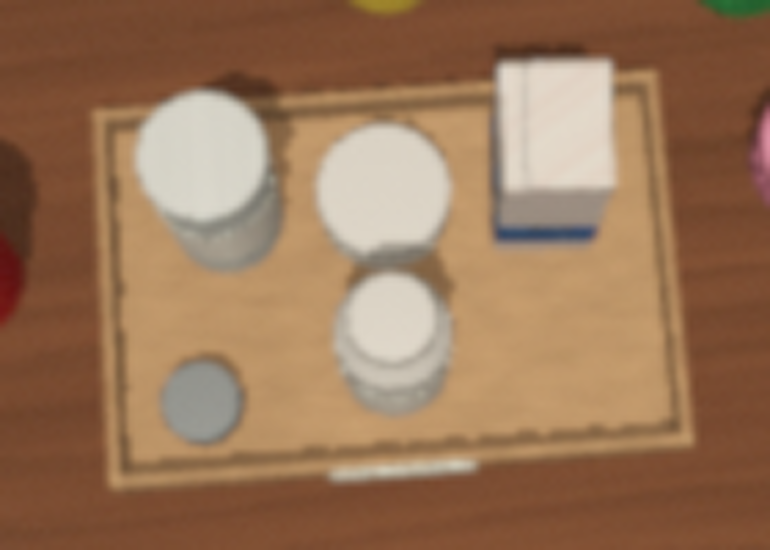

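View pics/scbin.png

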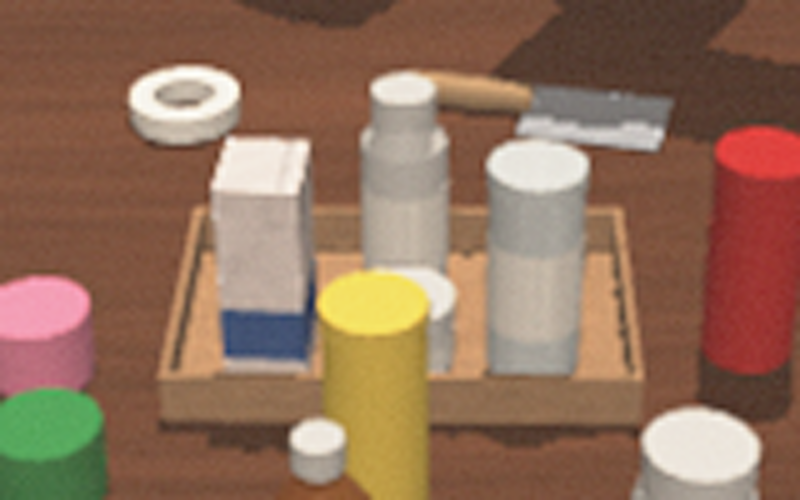

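```bash
python3 - <<'E'
from h import *
b=shot('top');a=shot('scene')
Z=lambda u,v:(240+(u+.5)/5.5-.5,165+(v+.5)/5.5-.5)
c=np.array([onz(b,Z(*q),.028) for q in[(93,110),(655,72),(692,445),(113,487)]])
print(np.round(c,4)); print([round(np.linalg.norm(c[i]-c[(i+1)%4]),4) for i in range(4)], c.mean(0), [np.round(np.arctan2(*(c[j]-c[i])[1::-1]),3) for i,j in((1,0),(2,3),(3,0),(2,1))])
for n,q,z in(('tin',(203,155),.124),('carton',(555,124),.124),('bottlecap',(392,317),.129),('jar',(383,189),.046),('pot',(203,401),.026)):
    print(n,np.round(onz(b,Z(*q),z),4))
Z=lambda u,v:(240+(u+.5)/5-.5,150+(v+.5)/5-.5)
c=np.array([onz(a,Z(*q),.028) for q in[(162,380),(640,380),(624,207),(195,207)]])
print(np.round(c,4)); print([round(np.linalg.norm(c[i]-c[(i+1)%4]),4) for i in range(4)], c.mean(0))
for n,q,z in(('tin',(537,167),.124),('carton',(264,160),.124),('bottlecap',(403,88),.129)):
    print(n,np.round(onz(a,Z(*q),z),4))
cv2.imwrite('pics/ttray.png',cv2.resize(b['pixels'][190:325,125:215],None,fx=4.4,fy=4.4,interpolation=cv2.INTER_CUBIC))
cv2.imwrite('pics/tscale.png',cv2.resize(b['pixels'][175:280,410:505],None,fx=5.5,fy=5.5,interpolation=cv2.INTER_CUBIC))
cv2.imwrite('pics/sscale.png',cv2.resize(a['pixels'][165:230,155:245],None,fx=8,fy=8,interpolation=cv2.INTER_CUBIC))
E
```

```text
[[ 0.6529  0.1194  0.028 ]
 [ 0.6405 -0.1214  0.028 ]
 [ 0.4805 -0.1133  0.028 ]
 [ 0.4925  0.1254  0.028 ]]
[np.float64(0.2411), np.float64(0.1601), np.float64(0.239), np.float64(0.1606)] [0.56660433 0.00255597 0.028     ] [np.float64(1.519), np.float64(1.521), np.float64(-0.037), np.float64(-0.051)]
tin [0.6033 0.0676 0.124 ]
carton [ 0.5992 -0.0663  0.124 ]
bottlecap [0.5323 0.004  0.129 ]
jar [0.5995 0.0007 0.046 ]
pot [0.5235 0.0854 0.026 ]
[[ 0.6438 -0.1192  0.028 ]
 [ 0.6526  0.117   0.028 ]
 [ 0.4912  0.1285  0.028 ]
 [ 0.4812 -0.1136  0.028 ]]
[np.float64(0.2363), np.float64(0.1618), np.float64(0.2423), np.float64(0.1627)] [0.56717756 0.00313476 0.028     ]
tin [0.6066 0.0674 0.124 ]
carton [ 0.5942 -0.0657  0.124 ]
bottlecap [0.5322 0.0041 0.129 ]
```

View pics/ttray.png

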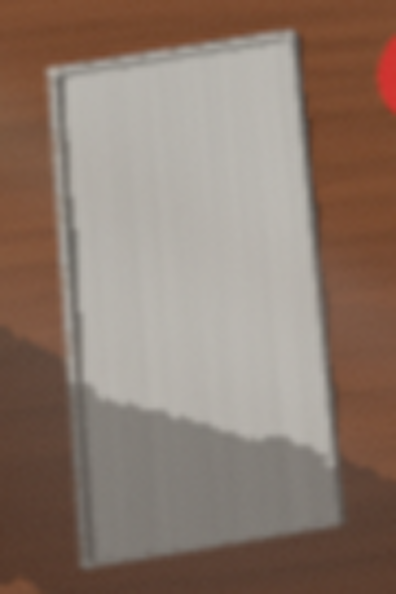

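View pics/tscale.png

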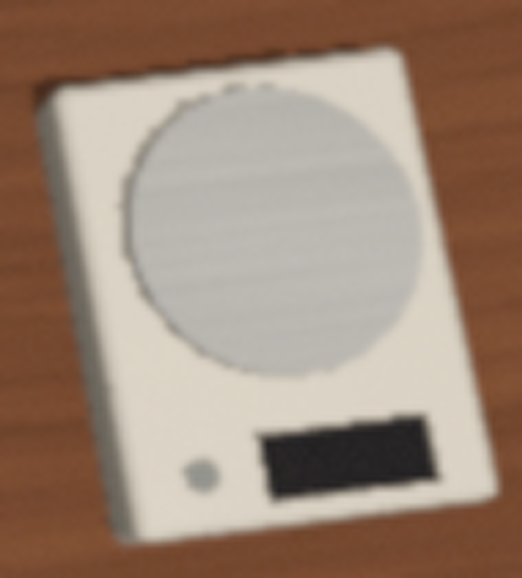

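View pics/sscale.png

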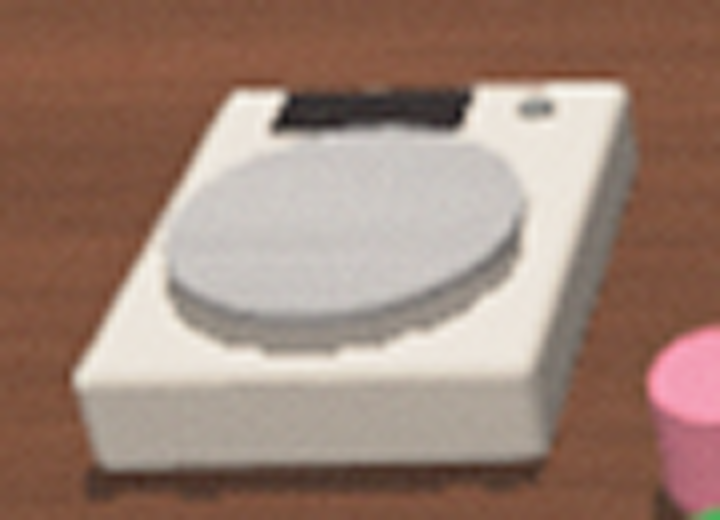

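```bash
python3 - <<'E'
from h import *
b=shot('top');a=shot('scene')
Z=lambda u,v:(125+(u+.5)/4.4-.5,190+(v+.5)/4.4-.5)
c=np.array([onz(b,Z(*q),.012) for q in[(48,70),(295,32),(340,522),(82,566)]])
print(np.round(c,4)); print([round(np.linalg.norm(c[i]-c[(i+1)%4]),4) for i in range(4)], c.mean(0), [np.round(np.arctan2(*(c[j]-c[i])[1::-1]),3) for i,j in((1,0),(2,3),(3,0),(2,1))])
for (z0,cam,off,poly) in ((5.5,b,(410,175),((276,232),(128,228),(422,235),(255,88),(290,375))),(8,a,(155,165),((346,226),(168,240),(524,205)))):
    for u,v in poly: print(np.round(onz(cam,(off[0]+(u+.5)/z0-.5,off[1]+(v+.5)/z0-.5),.054),4))
E
```

```text
[[0.6412 0.4096 0.012 ]
 [0.6461 0.2769 0.012 ]
 [0.3881 0.2675 0.012 ]
 [0.3826 0.3978 0.012 ]]
[np.float64(0.1327), np.float64(0.2581), np.float64(0.1304), np.float64(0.2589)] [0.51448575 0.33792959 0.012     ] [np.float64(1.607), np.float64(1.613), np.float64(0.046), np.float64(0.036)]
[ 0.5161 -0.329   0.054 ]
[ 0.5251 -0.2695  0.054 ]
[ 0.5077 -0.3878  0.054 ]
[ 0.5765 -0.3326  0.054 ]
[ 0.4583 -0.3228  0.054 ]
[ 0.5235 -0.3272  0.054 ]
[ 0.53   -0.3853  0.054 ]
[ 0.5124 -0.2693  0.054 ]
```

```bash
cat >> h.py <<'E'
from scipy.spatial.transform import Rotation as Ro
BIN=np.array([.567,.003]);BY=-.048
def st():
    s=env.get_state(); q=s['orientation']; R=Ro.from_quat([q[1],q[2],q[3],q[0]]).as_matrix(); return s,R
def yaw(R,):  # jaw direction yaw relative to world y
    y=R[:,1]; return np.arctan2(-y[0],y[1])
def plan(target,ty=None):
    """cm shift in current tool axes to reach the target; turn about tool x to jaw yaw ty (mod pi)"""
    s,R=st(); d=R.T@(np.array(target)-s['tcp_pos'])*100
    out='t=%.2f tcp=%s yaw=%.3f gap=%.4f F=%s tool shift(cm)=%s'%(s['clock'],np.round(s['tcp_pos'],4),yaw(R),s['finger_gap'],np.round(s['wrist_force'],1),np.round(d,2))
    if ty is not None:
        e=(ty-yaw(R)+np.pi/2)%np.pi-np.pi/2; out+=' turn(x)=%.3f or %.3f'%(-e*np.sign(-R[2,0]),-(e-np.sign(e)*np.pi)*np.sign(-R[2,0]))
    print(out); return s,R
E
python3 - <<'E'
from h import *
s,R=plan([.48,.0,.28],BY); print(np.round(R,3))
print(np.round(s['joint_pos'],3))
E
```

```text
t=1.35 tcp=[0.2307 0.5267 0.2001] yaw=-0.413 gap=0.0857 F=[-0.3 -0.2  0.5] tool shift(cm)=[ -7.99 -38.25  43.97] turn(x)=-0.365 or 2.777
[[ 0.     0.401  0.916]
 [ 0.     0.916 -0.401]
 [-1.     0.     0.   ]]
[ 1.018  0.313  0.046  1.304 -0.     1.431]
```

Call:
servo_tool(moves=[[-0.8,-3.8,4.4,0,-1],[-0.8,-3.8,4.4,0,-1],[-0.8,-3.8,4.4,0,-1],[-0.8,-3.8,4.4,0,-1],[-0.8,-3.8,4.4,0,-1],[-0.8,-3.8,4.4,0,-1],[-0.8,-3.8,4.4,0,-1],[-0.8,-3.8,4.4,0,-1],[-0.8,-3.8,4.4,-0.18,-1],[0,0,0,-0.18,-1]])

```text
clock: 2.6
tcp_pos: [0.4564, 0.0555, 0.2718]
orientation: [0.707, 0.024, 0.706, -0.024]
wrist_force: [-1.4, -0.1, -0.3]
finger_gap: 0.0851
```

```bash
python3 - <<'E'
from h import *
s,R=plan([.48,.0,.28],BY)
p=shot('wrist','w1.png')
E
```

```text
t=2.60 tcp=[0.4564 0.0555 0.2718] yaw=-0.067 gap=0.0851 F=[-1.4 -0.1 -0.3] tool shift(cm)=[-0.81 -5.38  2.73] turn(x)=-0.019 or 3.123
```

View pics/w1.png

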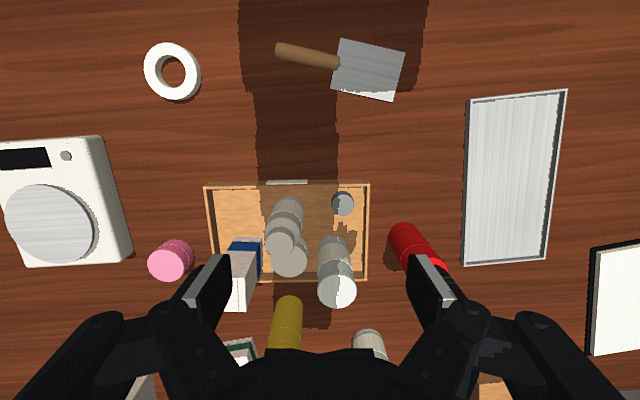

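The wrist view, with up pointing towards the robot, shows the whole bin at about (205–370, 180–285), plus the tray and the scale. I'll zoom in and measure.

```bash
python3 - <<'E'
from h import *
zs=dict(bottle_mid=.0665,carton_mid=.064,tin_mid=.064,jar_mid=.025,pot_mid=.015,bin=0,tray=0,scale=0,pan=.054)
p=shot('wrist')
for n,z in zs.items():
    for r in models.pinpoint(n,p)[:3]:
        print(n,np.round(r['location'],1),round(r['conf'],2),np.round(onz(p,r['location'],z),4))
cv2.imwrite('pics/w1z.png',cv2.resize(p['pixels'][170:320,195:380],None,fx=4,fy=4,interpolation=cv2.INTER_CUBIC))
E
```

```text
bottle_mid [281.3 226.7] 0.83 [ 5.35e-01 -5.00e-04  6.65e-02]
bottle_mid [289.1 228.8] 0.54 [0.5387 0.0099 0.0665]
carton_mid [237.8 271.3] 0.67 [ 0.6014 -0.0701  0.064 ]
carton_mid [504.4 184. ] 0.43 [0.4932 0.2967 0.064 ]
tin_mid [283.3 328.1] 0.75 [ 0.7042 -0.0141  0.064 ]
tin_mid [334.  267.7] 0.64 [0.6038 0.0684 0.064 ]
jar_mid [289.5 257.4] 0.94 [0.6045 0.0007 0.025 ]
jar_mid [171.7 258.4] 0.75 [ 0.5953 -0.1833  0.025 ]
bin [290.3 230.8] 0.66 [0.5703 0.0027 0.    ]
tray [505.7 183.2] 0.97 [0.5112 0.3382 0.    ]
scale [ 71.4 199.7] 0.85 [ 0.4979 -0.3323  0.    ]
pan [ 44.6 225.5] 0.81 [ 0.5186 -0.3341  0.054 ]
```

View pics/w1z.png

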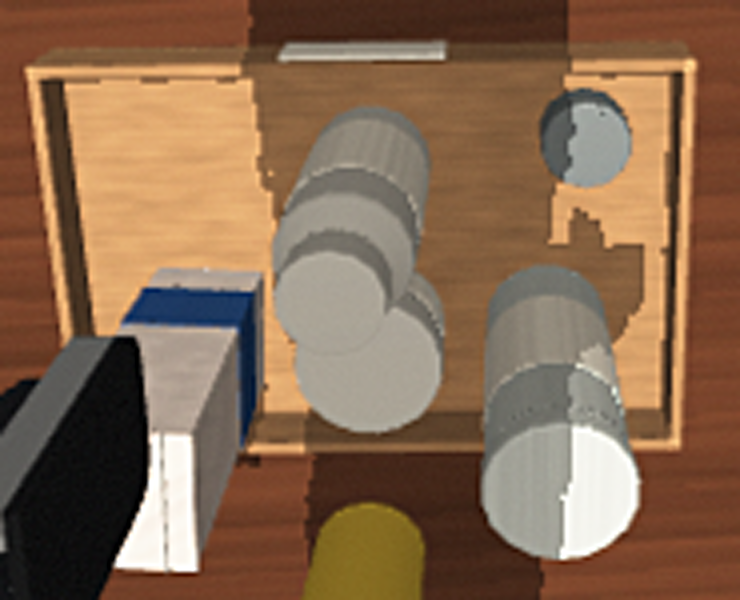

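```bash
python3 - <<'E'
from h import *
p=shot('wrist')
Z=lambda u,v:(195+(u+.5)/4-.5,170+(v+.5)/4-.5)
c=np.array([onz(p,Z(*q),.028) for q in[(28,70),(696,62),(680,448)]]);print(np.round(c,4),[round(np.linalg.norm(c[i]-c[i+1]),4) for i in range(2)], (c[0]+c[2])/2, np.arctan2(-(c[1]-c[0])[0],(c[1]-c[0])[1]))
def inb(x): 
    d=x[:2]-BIN; cc,ss=np.cos(BY),np.sin(BY); return np.round(1000*np.array([cc*d[0]+ss*d[1],-ss*d[0]+cc*d[1]]),1)
for n,q,z in(('tin',(561,491),.124),('bottlecap',(332,302),.129),('jar',(370,361),.046),('pot',(590,140),.026),('carton foot near L',(158,270),.004),('foot near R',(263,272),.004),('foot far R',(243,450),.004)):
    x=onz(p,Z(*q),z);print(n,np.round(x,4),inb(x))
for n,x in(('tin',(.6042,.0675)),('bottle',(.5323,.004)),('carton',(.5967,-.066)),('jar',(.5995,.0007))): print(n,inb(np.array(x)))
E
```

```text
[[ 0.4806 -0.1125  0.028 ]
 [ 0.4933  0.127   0.028 ]
 [ 0.6521  0.1182  0.028 ]] [np.float64(0.2399), np.float64(0.159)] [0.56632673 0.00281853 0.028     ] -0.05329824783396389
tin [0.602  0.0683 0.124 ] [31.8 66.9]
bottlecap [0.5305 0.0051 0.129 ] [-36.6   0.3]
jar [0.5955 0.0015 0.046 ] [28.5 -0.2]
pot [0.521 0.088 0.026] [-50.   82.7]
carton foot near L [ 0.5721 -0.0858  0.004 ] [  9.4 -88.5]
foot near R [ 0.5757 -0.0439  0.004 ] [ 11.  -46.4]
foot far R [ 0.6567 -0.0625  0.004 ] [ 92.8 -61.1]
tin [34.1 66.2]
bottle [-34.7  -0.7]
carton [ 33.  -67.5]
jar [32.6 -0.7]
```

```bash
python3 - <<'E'
from h import *
s,R=plan([.5317,.0044,.17],-.05); print(np.round(R,3))
E
```

```text
t=3.20 tcp=[0.4544 0.0593 0.2715] yaw=-0.066 gap=0.0850 F=[-0.1  0.2 -0.3] tool shift(cm)=[10.16 -4.96  8.08] turn(x)=-0.016 or 3.125
[[ 0.     0.066  0.998]
 [ 0.     0.998 -0.066]
 [-1.     0.     0.   ]]
```

Call:
servo_tool(moves=[[0,-1.2,2.1,-0.016,-1],[2,-1.2,2,0,-1],[2,-1.2,2,0,-1],[2.2,-1.4,2,0,-1],[2,0,0,0,-1],[2,0,0,0,-1],[0,0,0,0,-1],[0,0,0,0,-1],[0,0,0,0,-1],[0,0,0,0,-1]], grip_force=35)

```text
clock: 4.45
tcp_pos: [0.5332, 0.0045, 0.1703]
orientation: [0.707, 0.018, 0.706, -0.018]
wrist_force: [0.5, -0.5, 0.2]
finger_gap: 0.0853
```

```bash
python3 - <<'E'
from h import *
s,R=plan([.5317,.0044,.062],-.05)
p=shot('wrist','w2.png')
E
```

```text
t=4.45 tcp=[0.5332 0.0045 0.1703] yaw=-0.051 gap=0.0853 F=[ 0.5 -0.5  0.2] tool shift(cm)=[ 1.083e+01 -1.000e-02 -1.600e-01] turn(x)=-0.001 or 3.141
```

View pics/w2.png

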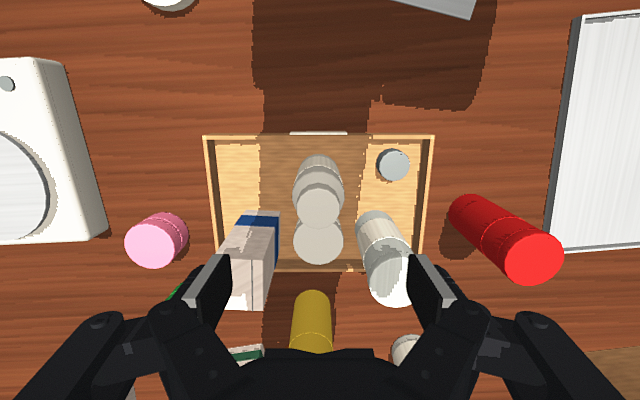

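```bash
python3 - <<'E'
from h import *
s,R=plan([.5317,.0044,.062],-.05)
p=shot('wrist')
print('cap',onz(p,(318.5,207),.129),'jar',onz(p,(318,241),.046),'pot',onz(p,(393,165),.026))
print('finger top mid tcp proj',proj(p,s['tcp_pos']))
cv2.imwrite('pics/w2z.png',cv2.resize(p['pixels'][125:315,195:445],None,fx=3,fy=3,interpolation=cv2.INTER_CUBIC))
E
```

```text
t=4.50 tcp=[0.533  0.0045 0.1702] yaw=-0.051 gap=0.0855 F=[ 0.  -0.4  0.5] tool shift(cm)=[10.82 -0.02 -0.14] turn(x)=-0.001 or 3.141
cap [0.53074094 0.00290249 0.129     ] jar [ 0.59851886 -0.00112205  0.046     ] pot [0.52284736 0.0831033  0.026     ]
finger top mid tcp proj [[321.17011639 231.74205285]]
```

View pics/w2z.png

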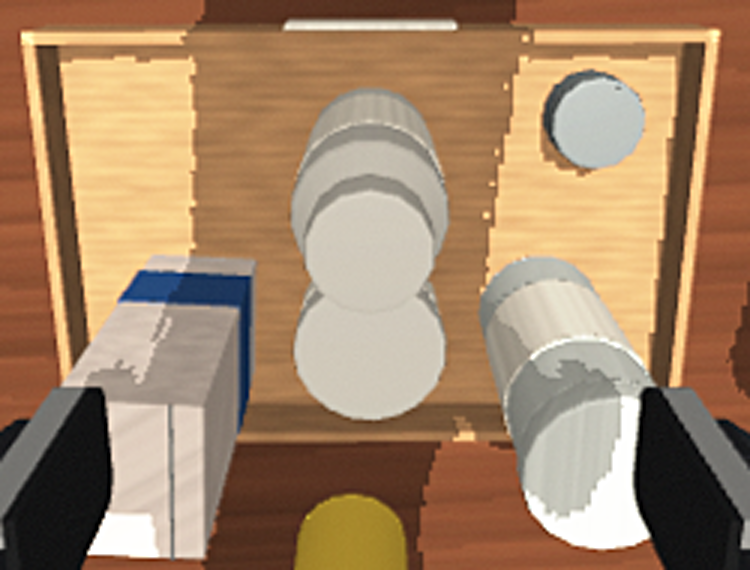

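Call:
servo_tool(moves=[[2.7,0,-0.15,0,-1],[2.7,0,0,0,-1],[2.7,0,0,0,-1],[1.7,0,0,0,-1],[1,0,0,0,-1],[0,0,0,0,-1],[0,0,0,0,1],[0,0,0,0,1],[0,0,0,0,1],[0,0,0,0,1]])

```text
clock: 5.8
tcp_pos: [0.5322, 0.0044, 0.0627]
orientation: [0.708, 0.018, 0.706, -0.018]
wrist_force: [0.3, -0.1, 6.2]
finger_gap: 0.0423
```

```bash
python3 - <<'E'
from h import *
s,R=plan([.5317,.0044,.062],-.05)
p=shot('wrist','w3.png')
E
```

```text
t=5.80 tcp=[0.5322 0.0044 0.0627] yaw=-0.051 gap=0.0423 F=[ 0.3 -0.1  6.2] tool shift(cm)=[ 0.07 -0.01 -0.05] turn(x)=-0.001 or 3.141
```

View pics/w3.png

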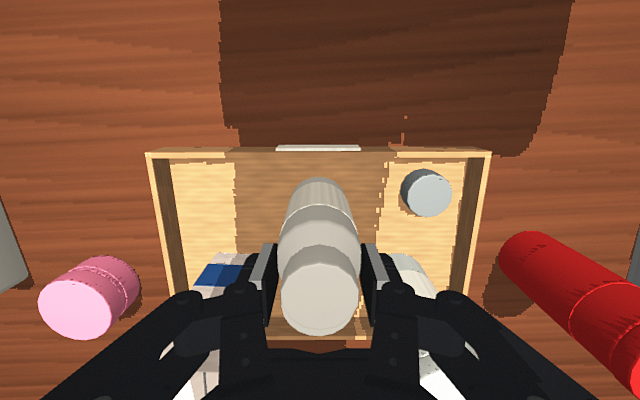

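Call:
servo_tool(moves=[[0,0,0,0,-0.2],[0,0,0,0,-0.2],[0.25,0,0,0,-0.2],[0.2,0,0,0,-0.2],[0,0,0,0,-0.2],[0,0,0,0,1],[0,0,0,0,1],[0,0,0,0,1],[0,0,0,0,1],[0,0,0,0,1]])

```text
clock: 7.1
tcp_pos: [0.5313, 0.0045, 0.0572]
orientation: [0.707, 0.018, 0.707, -0.018]
wrist_force: [-0.8, -1.3, 3.0]
finger_gap: 0.0438
```

```bash
python3 - <<'E'
from h import *
s,R=plan([.5317,.0044,.062],-.05)
p=shot('wrist','w4.png')
s,R=plan([.5317,.0044,.062],-.05)
E
```

```text
t=7.10 tcp=[0.5313 0.0045 0.0572] yaw=-0.051 gap=0.0438 F=[-0.8 -1.3  3. ] tool shift(cm)=[-0.48 -0.01  0.04] turn(x)=-0.001 or 3.141
t=7.15 tcp=[0.5313 0.0046 0.0572] yaw=-0.051 gap=0.0440 F=[-0.5 -0.3  3.3] tool shift(cm)=[-0.48 -0.01  0.04] turn(x)=-0.001 or 3.141
```

View pics/w4.png

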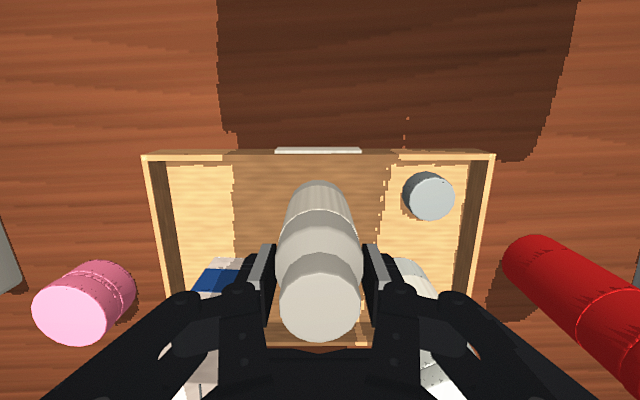

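Call:
servo_tool(moves=[[-0.5,0,0,0,1],[-1.5,0,0,0,1],[-3,0,0,0,1],[-3.5,0,0,0,1],[-3.5,0,0,0,1],[-3,0,0,0,1],[-1,0,0,0,1],[0,0,0,0,1],[0,0,0,0,1],[0,0,0,0,1]])

```text
clock: 8.4
tcp_pos: [0.5304, 0.0047, 0.2156]
orientation: [0.706, 0.018, 0.708, -0.018]
wrist_force: [-0.2, 0.4, -1.5]
finger_gap: 0.0441
```

```bash
python3 - <<'E'
from h import *
s,R=plan([.436,.335,.217],-.05)
p=shot('wrist','w5.png')
E
```

```text
t=8.40 tcp=[0.5304 0.0047 0.2156] yaw=-0.051 gap=0.0441 F=[-0.2  0.4 -1.5] tool shift(cm)=[ -0.1   32.51 -11.11] turn(x)=-0.001 or 3.141
```

View pics/w5.png

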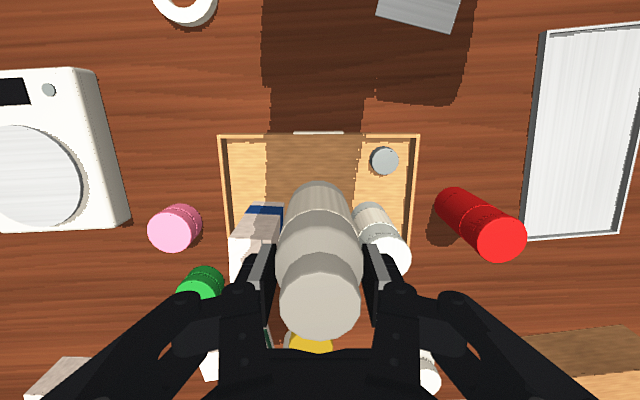

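Call:
servo_tool(moves=[[0,2,-0.7,0,1],[0,4,-1.4,0,1],[0,4.6,-1.6,0,1],[0,4.6,-1.6,0,1],[0,4.6,-1.6,0,1],[0,4.6,-1.6,0,1],[0,4.5,-1.4,0,1],[0,2.4,-0.8,0,1],[0,1.2,-0.4,0,1],[0,0,0,0,1]])

```text
clock: 9.7
tcp_pos: [0.4361, 0.3353, 0.2168]
orientation: [0.707, 0.017, 0.707, -0.018]
wrist_force: [0.6, -0.5, -2.3]
finger_gap: 0.0439
```

```bash
python3 - <<'E'
from h import *
p=shot('wrist','w6.png')
p=shot('wrist')
s,R=plan([.436,.335,.0567],-.05)
E
```

```text
t=9.80 tcp=[0.4368 0.3342 0.2169] yaw=-0.051 gap=0.0437 F=[-0.4 -0.7 -1.2] tool shift(cm)=[16.02  0.08 -0.08] turn(x)=-0.001 or 3.140
```

View pics/w6.png

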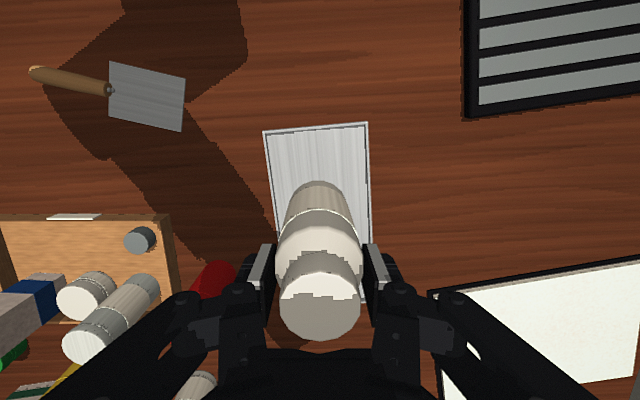

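Call:
servo_tool(moves=[[2,0,0,0,1],[4,0,0,0,1],[4,0,0,0,1],[3,0,0,0,1],[1.8,0,0,0,1],[0.8,0,0,0,1],[0.2,0,0,0,1],[0.1,0,0,0,1],[0.1,0,0,0,1],[0,0,0,0,1]])

```text
clock: 11.05
tcp_pos: [0.4371, 0.335, 0.0575]
orientation: [0.707, 0.018, 0.707, -0.018]
wrist_force: [-0.2, 0.8, -1.0]
finger_gap: 0.044
```

```bash
python3 - <<'E'
from h import *
s,R=plan([.436,.335,.0562],-.05)
E
```

```text
t=11.05 tcp=[0.4371 0.335  0.0575] yaw=-0.051 gap=0.0440 F=[-0.2  0.8 -1. ] tool shift(cm)=[ 0.13 -0.01 -0.11] turn(x)=-0.001 or 3.141
```

Call:
servo_tool(moves=[[0.1,0,0,0,1],[0.05,0,0,0,1],[0,0,0,0,0.3],[0,0,0,0,-0.3],[0,0,0,0,-1],[0,0,0,0,-1],[-1,0,0,0,-1],[-3,0,0,0,-1],[-5,0,0,0,-1],[-5,0,0,0,-1]])

```text
clock: 12.3
tcp_pos: [0.4366, 0.3347, 0.1974]
orientation: [0.707, 0.018, 0.707, -0.018]
wrist_force: [0.2, 1.0, -0.7]
finger_gap: 0.0858
```

```bash
python3 - <<'E'
from h import *
p=shot('wrist','w7.png')
p=shot('wrist')
s,R=plan([.6,-.066,.20],-.05)
s,R=plan([.6035,.0678,.20],-.05)
E
```

```text
t=12.40 tcp=[0.4399 0.3366 0.2024] yaw=-0.051 gap=0.0853 F=[ 1.   0.5 -0.2] tool shift(cm)=[  0.18 -39.4   18.03] turn(x)=-0.001 or 3.141
t=12.40 tcp=[0.4399 0.3366 0.2024] yaw=-0.051 gap=0.0853 F=[ 1.   0.5 -0.2] tool shift(cm)=[  0.26 -26.02  17.7 ] turn(x)=-0.001 or 3.141
```

View pics/w7.png

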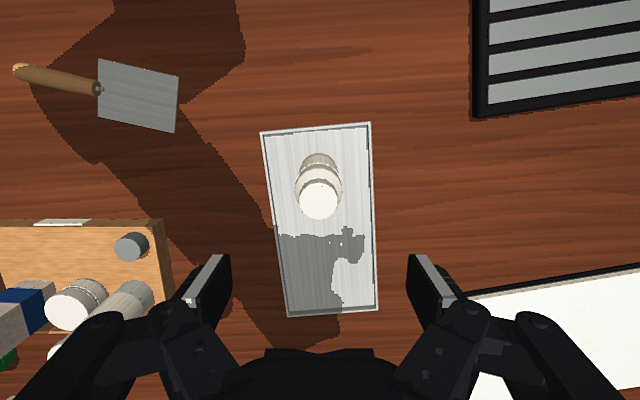

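Call:
servo_tool(moves=[[0,-2,1.3,0,-1],[0,-4,2.7,0,-1],[0,-4,2.8,0,-1],[0,-4,2.8,0,-1],[0,-4,2.8,0,-1],[0,-4,2.7,0,-1],[0,-2.5,1.6,0,-1],[0.5,-1.5,1,0,-1],[1,0,0,0,-1],[0,0,0,0,-1]])

```text
clock: 13.65
tcp_pos: [0.5988, 0.0671, 0.179]
orientation: [0.706, 0.018, 0.708, -0.017]
wrist_force: [-0.3, -0.6, 0.1]
finger_gap: 0.0852
```

```bash
python3 - <<'E'
from h import *
p=shot('wrist','w8.png')
p=shot('wrist')
s,R=plan([.6035,.0678,.06],-.05)
E
```

```text
t=13.75 tcp=[0.5995 0.0674 0.1803] yaw=-0.049 gap=0.0854 F=[-0.1 -0.5 -0.1] tool shift(cm)=[12.03  0.06  0.41] turn(x)=0.001 or -3.141
```

View pics/w8.png

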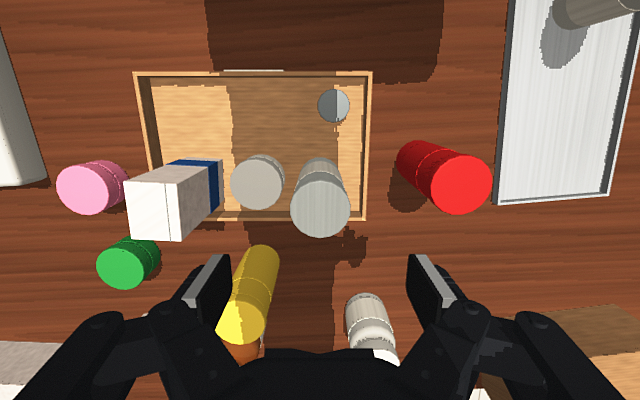

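```bash
python3 - <<'E'
from h import *
p=shot('wrist')
print('tin',onz(p,(320,209),.124),'jar',onz(p,(257,183),.046),'pot',onz(p,(333.5,105.5),.026))
c=[(132,72),(372,72),(366,220)]; c=[onz(p,q,.028) for q in c]; print(c,(c[0]+c[2])/2)
print(onz(p,(124.5,185),.124),onz(p,(179.5,181),.124),onz(p,(184,239),.124),onz(p,(131,239),.124))
cv2.imwrite('pics/w8z.png',cv2.resize(p['pixels'][60:260,110:400],None,fx=2.7,fy=2.7,interpolation=cv2.INTER_CUBIC))
s,R=plan([.6035,.0678,.06],-.05)
E
```

```text
tin [0.60408328 0.06667244 0.124     ] jar [5.99167863e-01 5.75555882e-04 4.60000000e-02] pot [0.52503457 0.08491519 0.026     ]
[array([ 0.48312922, -0.11610083,  0.028     ]), array([0.49480101, 0.1245101 , 0.028     ]), array([0.65394492, 0.11828541, 0.028     ])] [0.56853707 0.00109229 0.028     ]
[ 0.57646615 -0.08691914  0.124     ] [ 0.57534784 -0.04283731  0.124     ] [ 0.6251557  -0.04844681  0.124     ] [ 0.62299643 -0.09281027  0.124     ]
t=13.80 tcp=[0.5998 0.0673 0.1806] yaw=-0.049 gap=0.0856 F=[-0.  -0.2  0.1] tool shift(cm)=[12.06  0.06  0.37] turn(x)=0.001 or -3.141
```

View pics/w8z.png

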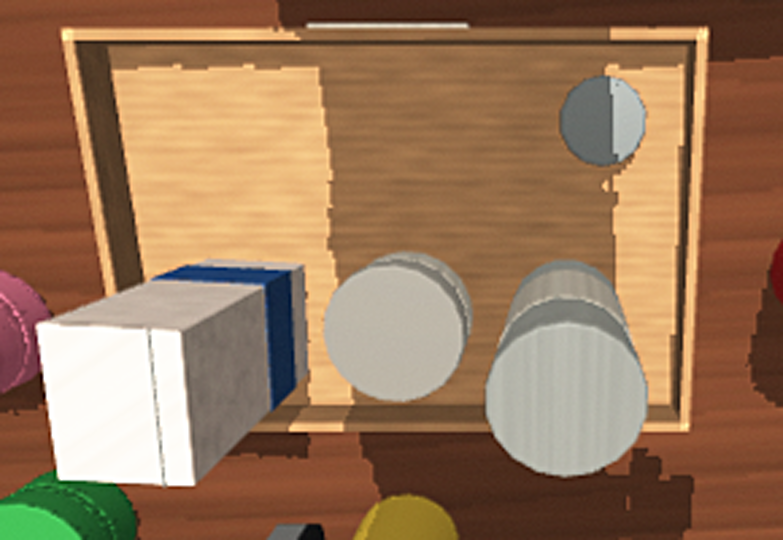

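```bash
python3 - <<'E'
from h import *
p=shot('wrist')
Z=lambda u,v:(110+(u+.5)/2.7-.5,60+(v+.5)/2.7-.5)
c=np.array([onz(p,Z(*q),.124)[:2] for q in((38,325),(184,329),(196,487),(58,482))])
print(np.round(c,4),c.mean(0))
for i,j in((0,1),(3,2)): d=c[j]-c[i]; print(np.linalg.norm(d),np.arctan2(-d[0],d[1]))
for i,j in((0,3),(1,2)): d=c[j]-c[i]; print(np.linalg.norm(d),np.arctan2(d[1],d[0]))
E
```

```text
[[ 0.5729 -0.0868]
 [ 0.5762 -0.0445]
 [ 0.6266 -0.0503]
 [ 0.6228 -0.0928]] [ 0.59961082 -0.06861326]
0.04248640553024763 -0.07685566921039398
0.04267142548085528 -0.08849447600018151
0.0502771551682443 -0.11977581944979768
0.0507659233887507 -0.1157717229945218
```

Call:
servo_tool(moves=[[2.7,0,0.4,0,-1],[2.7,0,0,0,-1],[2.7,0,0,0,-1],[2.2,0,0,0,-1],[1.2,0,0,0,-1],[0.5,0,0,0,-1],[0,0,0,0,1],[0,0,0,0,1],[0,0,0,0,1],[0,0,0,0,1]])

```text
clock: 15.1
tcp_pos: [0.6053, 0.066, 0.0617]
orientation: [0.708, 0.018, 0.706, -0.018]
wrist_force: [0.5, -0.1, 6.2]
finger_gap: 0.0489
```

```bash
python3 - <<'E'
from h import *
p=shot('wrist','w9.png')
s,R=plan([.6035,.0678,.06],-.05)
E
```

```text
t=15.15 tcp=[0.6053 0.066  0.0617] yaw=-0.051 gap=0.0487 F=[0.3 0.7 6.2] tool shift(cm)=[ 0.17  0.17 -0.19] turn(x)=-0.001 or 3.141
```

View pics/w9.png

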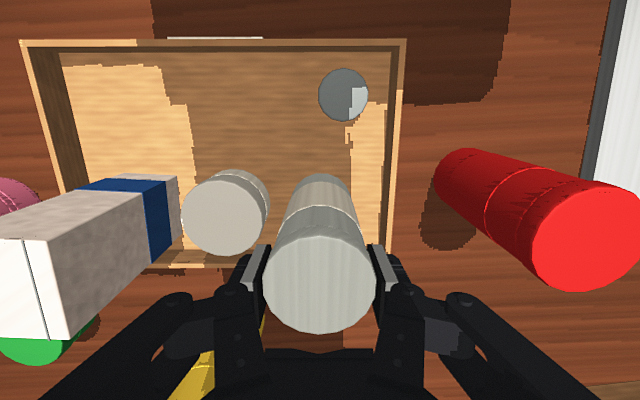

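Call:
servo_tool(moves=[[-0.5,0,0,0,1],[-1.5,0,0,0,1],[-3,0,0,0,1],[-3.5,0,0,0,1],[-3.5,0,0,0,1],[-3,0,0,0,1],[-1,0,0,0,1],[0,0,0,0,1],[0,0,0,0,1],[0,0,0,0,1]])

```text
clock: 16.4
tcp_pos: [0.6036, 0.0659, 0.219]
orientation: [0.706, 0.018, 0.708, -0.018]
wrist_force: [-0.1, 0.8, -2.7]
finger_gap: 0.0491
```

```bash
python3 - <<'E'
from h import *
s,R=plan([.592,.341,.217],-.05)
E
```

```text
t=16.40 tcp=[0.6036 0.0659 0.219 ] yaw=-0.051 gap=0.0491 F=[-0.1  0.8 -2.7] tool shift(cm)=[ 0.21 27.41 -2.56] turn(x)=-0.001 or 3.141
```

Call:
servo_tool(moves=[[0,2,-0.2,0,1],[0,4,-0.4,0,1],[0,4.5,-0.4,0,1],[0,4.5,-0.4,0,1],[0,4.5,-0.4,0,1],[0,4,-0.4,0,1],[0,2.5,-0.3,0,1],[0,1.4,-0.1,0,1],[0,0,0,0,1],[0,0,0,0,1]])

```text
clock: 17.65
tcp_pos: [0.5927, 0.3397, 0.2205]
orientation: [0.707, 0.018, 0.707, -0.019]
wrist_force: [-0.0, 0.2, -1.8]
finger_gap: 0.0486
```

```bash
python3 - <<'E'
from h import *
p=shot('wrist','w10.png')
s,R=plan([.592,.341,.0607],-.05)
E
```

```text
t=17.70 tcp=[0.5927 0.3395 0.2207] yaw=-0.053 gap=0.0483 F=[-0.3 -0.6 -2.1] tool shift(cm)=[16.    0.15 -0.08] turn(x)=-0.003 or 3.139
```

View pics/w10.png

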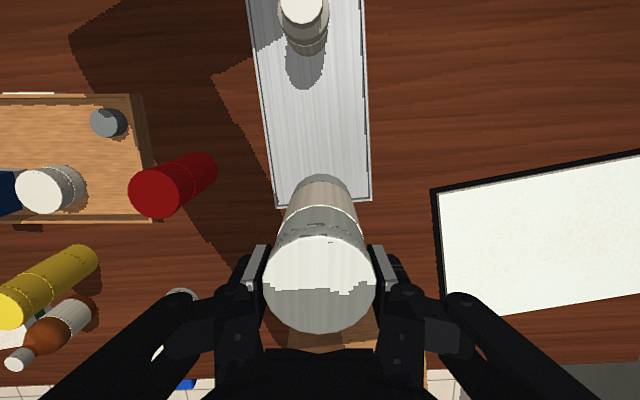

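Call:
servo_tool(moves=[[2,0.1,0,0,1],[4,0,0,0,1],[4,0,0,0,1],[3,0,0,0,1],[1.8,0,0,0,1],[0.8,0,0,0,1],[0.2,0,0,0,1],[0.1,0,0,0,1],[0.1,0,0,0,1],[0,0,0,0,1]])

```text
clock: 18.95
tcp_pos: [0.5927, 0.3421, 0.0611]
orientation: [0.707, 0.018, 0.707, -0.018]
wrist_force: [-1.0, 0.0, -1.9]
finger_gap: 0.0488
```

```bash
python3 - <<'E'
from h import *
s,R=plan([.592,.341,.0607],-.05)
E
```

```text
t=18.95 tcp=[0.5927 0.3421 0.0611] yaw=-0.051 gap=0.0488 F=[-1.   0.  -1.9] tool shift(cm)=[ 0.04 -0.11 -0.06] turn(x)=-0.001 or 3.141
```

Call:
servo_tool(moves=[[0.1,0,0,0,1],[0.1,0,0,0,1],[0,0,0,0,0.3],[0,0,0,0,-0.3],[0,0,0,0,-1],[0,0,0,0,-1],[-1,0,0,0,-1],[-3,0,0,0,-1],[-5,0,0,0,-1],[-5,0,0,0,-1]])

```text
clock: 20.2
tcp_pos: [0.5922, 0.3418, 0.2004]
orientation: [0.707, 0.018, 0.707, -0.018]
wrist_force: [1.5, 0.3, -0.0]
finger_gap: 0.0853
```

```bash
python3 - <<'E'
from h import *
p=shot('wrist','w11.png')
p=shot('wrist')
s,R=plan([.599,-.068,.20],-.10)
E
```

```text
t=20.30 tcp=[0.5954 0.3433 0.2067] yaw=-0.051 gap=0.0851 F=[ 0.4 -0.   0.1] tool shift(cm)=[  0.47 -41.06   2.44] turn(x)=0.049 or -3.092
```

View pics/w11.png

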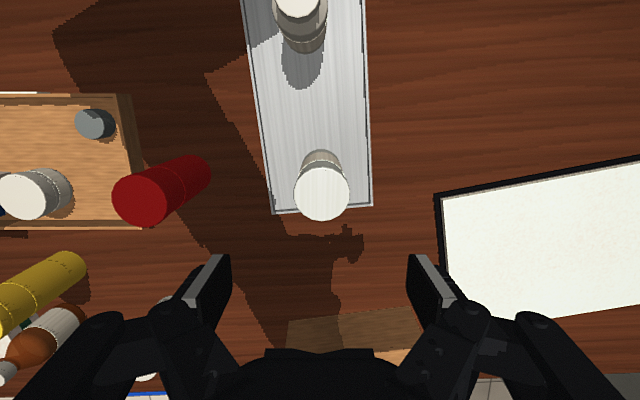

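Tin stands upright on the tray. Carton next.

Call:
servo_tool(moves=[[0,-3,0.2,0,-1],[0,-5,0.3,0,-1],[0,-5.5,0.3,0,-1],[0,-5.5,0.3,0,-1],[0,-5.5,0.3,0,-1],[0,-5.5,0.3,0,-1],[0,-5.5,0.3,0,-1],[0,-3.5,0.2,0,-1],[1,-2,0.2,0,-1],[1,0,0,0.05,-1]])

```text
clock: 21.55
tcp_pos: [0.5955, -0.07, 0.1776]
orientation: [0.706, 0.037, 0.706, -0.037]
wrist_force: [0.7, 0.5, -0.4]
finger_gap: 0.0854
```

```bash
python3 - <<'E'
from h import *
p=shot('wrist')
p=shot('wrist')
p=shot('wrist','w12.png')
cv2.imwrite('pics/w12z.png',cv2.resize(p['pixels'][50:250,180:460],None,fx=2.8,fy=2.8,interpolation=cv2.INTER_CUBIC))
s,R=plan([.599,-.068,.062],-.10)
E
```

```text
t=21.70 tcp=[ 0.5948 -0.0682  0.1773] yaw=-0.100 gap=0.0855 F=[-0.  -0.6 -0.7] tool shift(cm)=[11.53  0.05  0.44] turn(x)=0.000 or -3.141
```

View pics/w12z.png

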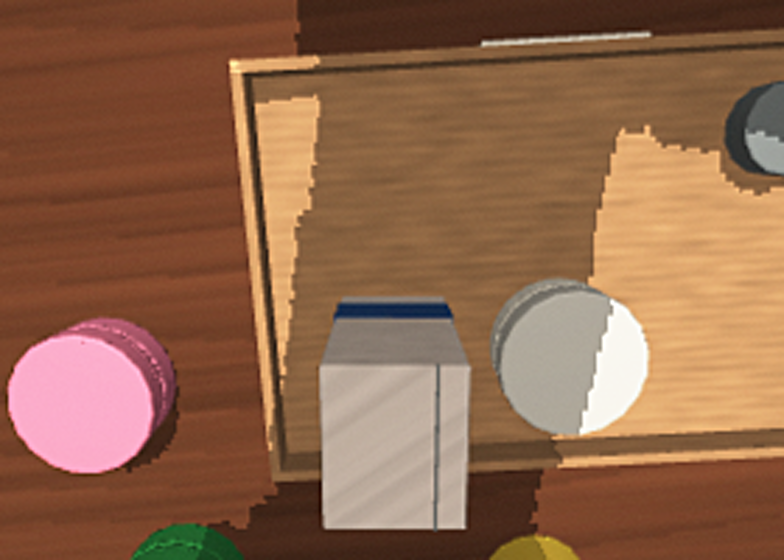

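```bash
python3 - <<'E'
from h import *
p=shot('wrist')
Z=lambda u,v:(180+(u+.5)/2.8-.5,50+(v+.5)/2.8-.5)
c=np.array([onz(p,Z(*q),.124)[:2] for q in((320,364),(469,364),(466,528),(323,528))])
print(np.round(c,4),c.mean(0))
d=[c[1]-c[0],c[2]-c[3],c[3]-c[0],c[2]-c[1]];print([np.linalg.norm(x).round(4) for x in d],[round(float(np.arctan2(-x[0],x[1])),3) for x in d[:2]],[round(float(np.arctan2(x[1],x[0])),3) for x in d[2:]])
print('jar',onz(p,Z(572,362),.046))
s,R=plan([*c.mean(0),.060],-.10)
E
```

```text
[[ 0.5723 -0.0867]
 [ 0.5764 -0.0456]
 [ 0.626  -0.05  ]
 [ 0.6218 -0.092 ]] [ 0.59914045 -0.06856424]
[np.float64(0.0414), np.float64(0.0422), np.float64(0.0497), np.float64(0.0498)] [-0.099, -0.099] [-0.106, -0.088]
jar [ 0.5991663  -0.00163811  0.046     ]
t=21.75 tcp=[ 0.5952 -0.068   0.178 ] yaw=-0.099 gap=0.0853 F=[ 0.4 -0.1  1.1] tool shift(cm)=[11.8  -0.02  0.41] turn(x)=0.001 or -3.141
```

Call:
servo_tool(moves=[[2.7,0,0.4,0,-1],[2.7,0,0,0,-1],[2.7,0,0,0,-1],[2.2,0,0,0,-1],[1.2,0,0,0,-1],[0.3,0,0,0,-1],[0,0,0,0,1],[0,0,0,0,1],[0,0,0,0,1],[0,0,0,0,1]])

```text
clock: 23.0
tcp_pos: [0.6004, -0.0691, 0.0615]
orientation: [0.707, 0.036, 0.705, -0.036]
wrist_force: [0.2, 2.0, 4.8]
finger_gap: 0.0419
```

```bash
python3 - <<'E'
from h import *
p=shot('wrist','w13.png')
s,R=plan([.599,-.068,.06],-.1)
E
```

```text
t=23.05 tcp=[ 0.6003 -0.0691  0.0615] yaw=-0.101 gap=0.0416 F=[-0.6  1.4  6.6] tool shift(cm)=[ 0.15  0.1  -0.15] turn(x)=-0.001 or 3.141
```

View pics/w13.png

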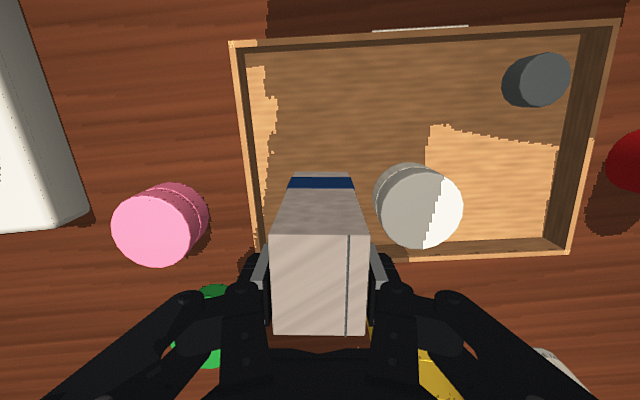

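Call:
servo_tool(moves=[[-0.5,0,0,0,1],[-1.5,0,0,0,1],[-3,0,0,0,1],[-3.5,0,0,0,1],[-3.5,0,0,0,1],[-3,0,0,0,1],[-1,0,0,0,1],[-0.5,0,0,0,1],[0,0,0,0,1],[0,0,0,0,1]])

```text
clock: 24.3
tcp_pos: [0.5988, -0.0691, 0.2241]
orientation: [0.705, 0.036, 0.707, -0.035]
wrist_force: [-0.2, -0.1, -1.0]
finger_gap: 0.0416
```

```bash
python3 - <<'E'
from h import *
s,R=plan([.515,.338,.217],-.1)
E
```

```text
t=24.30 tcp=[ 0.5988 -0.0691  0.2241] yaw=-0.101 gap=0.0416 F=[-0.2 -0.1 -1. ] tool shift(cm)=[  0.76  39.65 -12.44] turn(x)=-0.001 or 3.141
```

Call:
servo_tool(moves=[[0,2.6,-0.8,0,1],[0,4.8,-1.5,0,1],[0,5.4,-1.7,0,1],[0,5.4,-1.7,0,1],[0,5.4,-1.7,0,1],[0,5.4,-1.7,0,1],[0,5,-1.6,0,1],[0,3.4,-1.1,0,1],[0,2.2,-0.6,0,1],[0,0,0,0,1]])

```text
clock: 25.55
tcp_pos: [0.5155, 0.3383, 0.2247]
orientation: [0.706, 0.035, 0.707, -0.035]
wrist_force: [0.3, 0.2, -0.7]
finger_gap: 0.0415
```

```bash
python3 - <<'E'
from h import *
p=shot('wrist')
p=shot('wrist','w14.png')
s,R=plan([.515,.338,.0605],-.1)
E
```

```text
t=25.65 tcp=[0.5161 0.3366 0.225 ] yaw=-0.101 gap=0.0411 F=[ 0.2 -0.6 -1.6] tool shift(cm)=[16.45  0.15 -0.12] turn(x)=-0.001 or 3.140
```

View pics/w14.png

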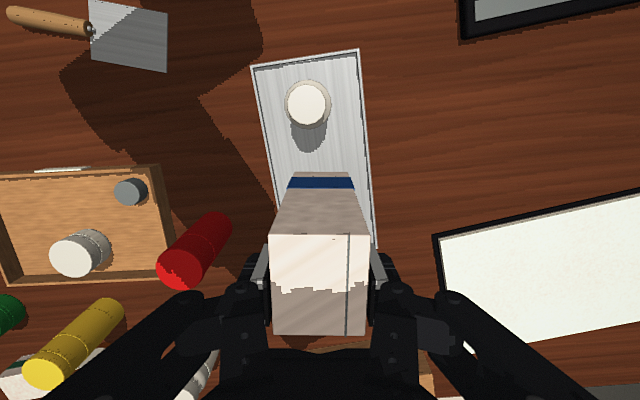

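Call:
servo_tool(moves=[[2,0.1,0,0,1],[4,0,0,0,1],[4,0,0,0,1],[3,0,0,0,1],[1.8,0,0,0,1],[1,0,0,0,1],[0.4,0,0,0,1],[0.2,0,0,0,1],[0.1,0,0,0,1],[0,0,0,0,1]])

```text
clock: 26.9
tcp_pos: [0.5164, 0.3385, 0.0611]
orientation: [0.707, 0.036, 0.706, -0.035]
wrist_force: [-0.3, -0.6, -1.4]
finger_gap: 0.0414
```

```bash
python3 - <<'E'
from h import *
s,R=plan([.515,.338,.0605],-.1)
E
```

```text
t=26.90 tcp=[0.5164 0.3385 0.0611] yaw=-0.101 gap=0.0414 F=[-0.3 -0.6 -1.4] tool shift(cm)=[ 0.06 -0.06 -0.14] turn(x)=-0.001 or 3.141
```

Call:
servo_tool(moves=[[0.1,0,0,0,1],[0.1,0,0,0,1],[0,0,0,0,0.3],[0,0,0,0,-0.3],[0,0,0,0,-1],[0,0,0,0,-1],[-1,0,0,0,-1],[-3,0,0,0,-1],[-5,0,0,0,-1],[-5,0,0,0,-1]])

```text
clock: 28.15
tcp_pos: [0.5159, 0.3382, 0.2004]
orientation: [0.706, 0.036, 0.706, -0.036]
wrist_force: [1.2, 1.1, -0.9]
finger_gap: 0.0852
```

```bash
python3 - <<'E'
from h import *
p=shot('wrist','w15.png')
p=shot('wrist')
s,R=plan([.599,.0005,.15],-.05)
E
```

```text
t=28.25 tcp=[0.5192 0.3398 0.206 ] yaw=-0.101 gap=0.0858 F=[-0.3  0.6  0. ] tool shift(cm)=[  5.51 -32.99  11.3 ] turn(x)=-0.051 or 3.091
```

View pics/w15.png

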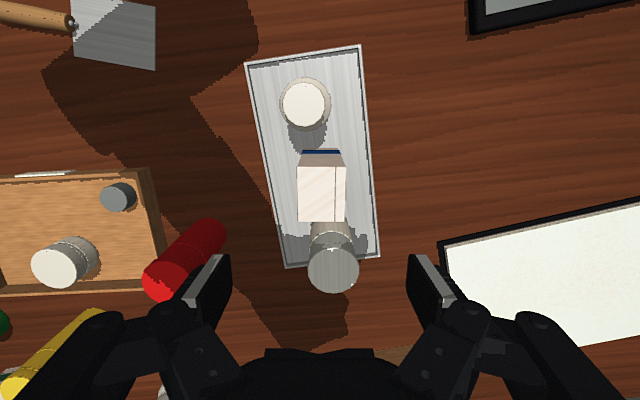

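Call:
servo_tool(moves=[[0,-2,0.7,0,-1],[0,-4.5,1.5,0,-1],[0,-5.2,1.8,0,-1],[0,-5.2,1.8,0,-1],[0,-5.2,1.8,0,-1],[0,-5,1.7,0,-1],[0,-3.8,1.3,0,-1],[1,-2.1,0.9,0,-1],[2,0,0,-0.05,-1],[1.5,0,0,0,-1]])

```text
clock: 29.5
tcp_pos: [0.5961, -0.0018, 0.1512]
orientation: [0.706, 0.019, 0.708, -0.018]
wrist_force: [0.3, 0.0, 0.4]
finger_gap: 0.085
```

```bash
python3 - <<'E'
from h import *
p=shot('wrist')
p=shot('wrist')
p=shot('wrist','w16.png')
for r in models.outline_of('jar_mid',p)[:3]: print(r['location'],r['conf'])
cv2.imwrite('pics/w16z.png',cv2.resize(p['pixels'][50:250,180:460],None,fx=2.8,fy=2.8,interpolation=cv2.INTER_CUBIC))
s,R=plan([.599,.0005,.018],-.05)
E
```

```text
[141.2, 196.8] 0.91
[320.6, 189.9] 0.73
[169.2, 270.2] 0.69
t=29.70 tcp=[ 0.5967 -0.001   0.153 ] yaw=-0.050 gap=0.0854 F=[ 0.7 -0.  -0.1] tool shift(cm)=[13.5   0.16  0.23] turn(x)=-0.000 or 3.141
```

View pics/w16z.png

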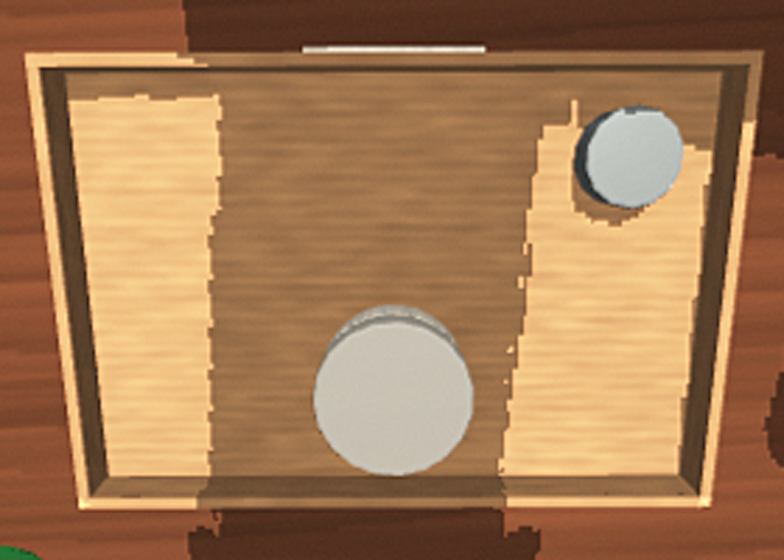

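```bash
python3 - <<'E'
from h import *
p=shot('wrist')
Z=lambda u,v:(180+(u+.5)/2.8-.5,50+(v+.5)/2.8-.5)
c=np.array([onz(p,Z(*q),.028)[:2] for q in((25,54),(764,52),(710,505),(80,508))])
print(np.round(c,4),c.mean(0)); d=[c[1]-c[0],c[2]-c[3],c[3]-c[0],c[2]-c[1]]
print([np.linalg.norm(x).round(4) for x in d],[round(float(np.arctan2(-x[0],x[1])),3) for x in d[:2]],[round(float(np.arctan2(x[1],x[0])),3) for x in d[2:]])
j=onz(p,Z(393.5,396),.046); print('jar',j,'pot',onz(p,Z(632,157),.026))
s,R=plan([j[0],j[1],.018],-.05)
E
```

```text
[[ 0.4835 -0.1164]
 [ 0.4949  0.1255]
 [ 0.6555  0.1182]
 [ 0.6447 -0.1242]] [0.56965455 0.00075486]
[np.float64(0.2421), np.float64(0.2426), np.float64(0.1614), np.float64(0.1608)] [-0.047, -0.045] [-0.048, -0.045]
jar [ 0.60074782 -0.00124352  0.046     ] pot [0.52575061 0.0840201  0.026     ]
t=29.75 tcp=[ 0.5973 -0.0011  0.1537] yaw=-0.050 gap=0.0857 F=[ 0.1  0.4 -0.3] tool shift(cm)=[13.57 -0.    0.34] turn(x)=-0.000 or 3.141
```

Call:
servo_tool(moves=[[3,0,0.3,0,-1],[3,0,0,0,-1],[3,0,0,0,-1],[2.5,0,0,0,-1],[1.5,0,0,0,-1],[1,0,0,0,-1],[0,0,0,0,1],[0,0,0,0,1],[0,0,0,0,1],[0,0,0,0,1]])

```text
clock: 31.0
tcp_pos: [0.6018, -0.002, 0.0152]
orientation: [0.708, 0.018, 0.706, -0.018]
wrist_force: [0.2, 0.7, 4.1]
finger_gap: 0.0123
```

```bash
python3 - <<'E'
from h import *
p=shot('wrist','w17.png')
s,R=plan([.6,-.001,.017],-.05)
E
```

```text
t=31.05 tcp=[ 0.6017 -0.002   0.0151] yaw=-0.051 gap=0.0048 F=[0.5 0.2 2.4] tool shift(cm)=[-0.19  0.09 -0.18] turn(x)=-0.001 or 3.141
```

View pics/w17.png

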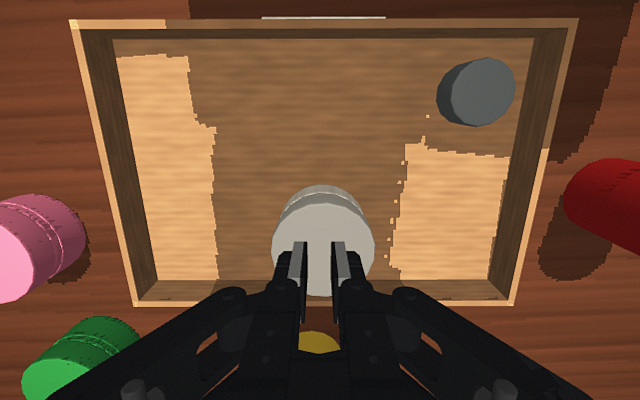

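```bash
python3 - <<'E'
from h import *
p=shot('wrist')
cv2.imwrite('pics/w17z.png',cv2.resize(p['pixels'][160:340,230:410],None,fx=3.3,fy=3.3,interpolation=cv2.INTER_CUBIC))
print(onz(p,(323,245),.046),K(p)); s,R=st()
E_=np.array(p['extrinsics']); print('cam in tool',R.T@(-E_[:3,:3].T@E_[:3,3]-s['tcp_pos'])); print('tcp px',proj(p,s['tcp_pos']),'grasp',proj(p,s['tcp_pos']+[0,0,.019]))
t=shot('top','t17.png');cv2.imwrite('pics/t17z.png',cv2.resize(t['pixels'][165:265,240:380],None,fx=5.5,fy=5.5,interpolation=cv2.INTER_CUBIC))
a=shot('scene');cv2.imwrite('pics/s17z.png',cv2.resize(a['pixels'][150:250,240:400],None,fx=5,fy=5,interpolation=cv2.INTER_CUBIC))
E
```

```text
[ 0.59564011 -0.00092729  0.046     ] (np.float64(301.1211406813481), 318.74338324072403, 199.26216100062203)
cam in tool [-0.17454853 -0.0015765  -0.07652442]
tcp px [[321.15110515 231.36372675]] grasp [[321.40168711 244.92866462]]
```

View pics/w17z.png

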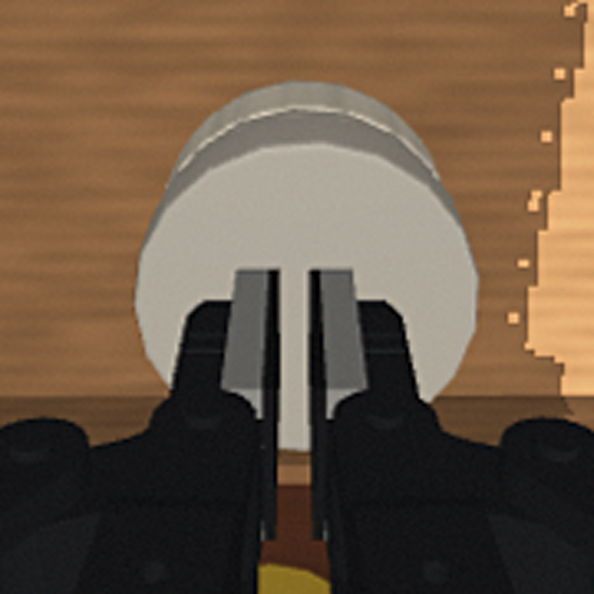

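View pics/s17z.png

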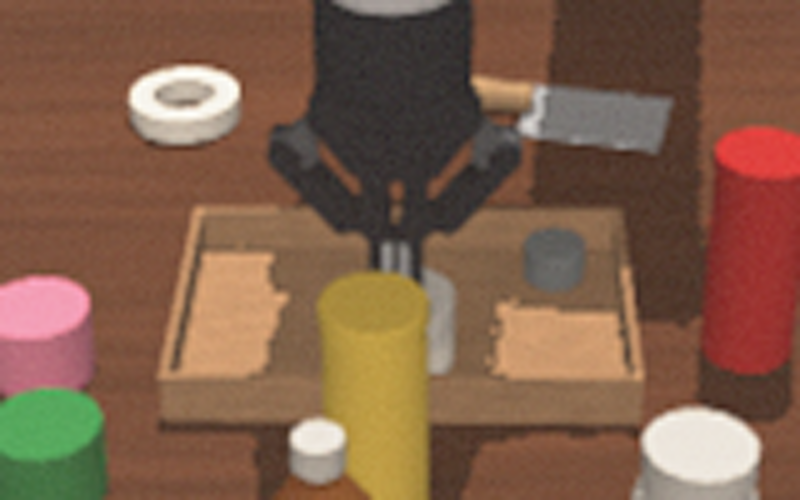

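View pics/t17z.png

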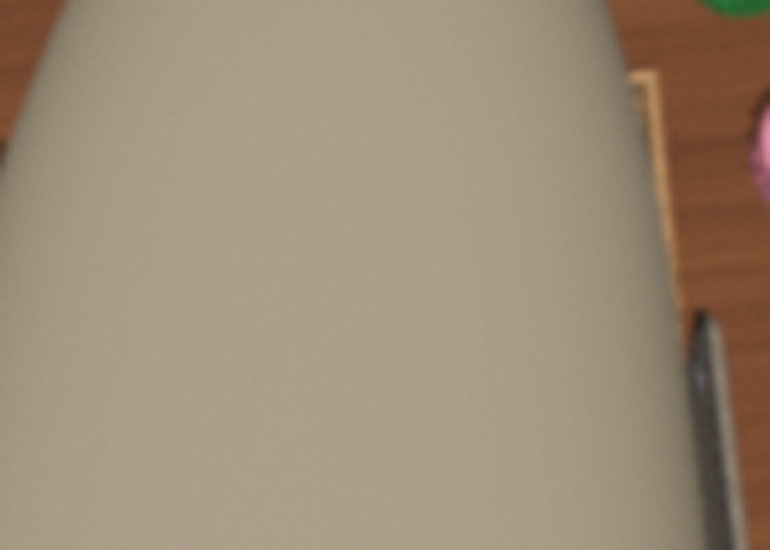

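```bash
python3 - <<'E'
from h import *
s,R=plan([.6,-.001,.017],-.05)
p=shot('wrist')
for h in(0,.01,.02,.03,.04,.05):
    x=s['tcp_pos']+np.array([0,0,h]); print(h,'near',proj(p,x+R@[0,0.007,-.011]).round(1),'far',proj(p,x+R@[0,.007,.011]).round(1))
print(s['wrist_force'],s['finger_gap'])
E
```

```text
t=31.20 tcp=[ 0.6016 -0.0019  0.0149] yaw=-0.051 gap=0.0005 F=[ 0.1 -0.1  6.7] tool shift(cm)=[-0.21  0.09 -0.16] turn(x)=-0.001 or 3.141
0 near [[332.6 215.4]] far [[332.  247.6]]
0.01 near [[333.3 221.4]] far [[332.7 255.1]]
0.02 near [[334.1 228.2]] far [[333.5 263.5]]
0.03 near [[335.  235.8]] far [[334.4 272.8]]
0.04 near [[336.1 244.3]] far [[335.3 283.2]]
0.05 near [[337.3 254. ]] far [[336.4 295.1]]
[ 0.05804342 -0.05361388  6.67136358] 0.00046065808773684933
```

```bash
python3 - <<'E'
from h import *
s,R=plan([.6,-.001,.017],-.05)
p=shot('wrist')
for h in(0,.013,.03,.04,.05,.06,.07):
    x=s['tcp_pos']+np.array([0,0,h]); print(h,'near',proj(p,x+R@[0,-0.0425,-.011]).round(1),'far',proj(p,x+R@[0,-.0425,.011]).round(1))
im=cv2.imread('pics/w16.png'); cv2.imwrite('pics/w16f.png',cv2.resize(im[230:400,60:330],None,fx=2.9,fy=2.9,interpolation=cv2.INTER_CUBIC))
im=cv2.imread('pics/w9.png'); cv2.imwrite('pics/w9f.png',cv2.resize(im[160:360,200:450],None,fx=2.9,fy=2.9,interpolation=cv2.INTER_CUBIC))
E
```

```text
t=31.25 tcp=[ 0.6016 -0.0019  0.0149] yaw=-0.051 gap=-0.0002 F=[0.2 0.4 6.1] tool shift(cm)=[-0.21  0.09 -0.16] turn(x)=-0.001 or 3.141
0 near [[252.4 215.3]] far [[254.7 247.6]]
0.013 near [[247.7 223.4]] far [[250.3 257.5]]
0.03 near [[240.4 235.7]] far [[243.5 272.7]]
0.04 near [[235.4 244.3]] far [[238.9 283.2]]
0.05 near [[229.6 254. ]] far [[233.7 295. ]]
0.06 near [[223.  265.2]] far [[227.7 308.5]]
0.07 near [[215.4 278.1]] far [[220.8 324. ]]
```

View pics/w16f.png

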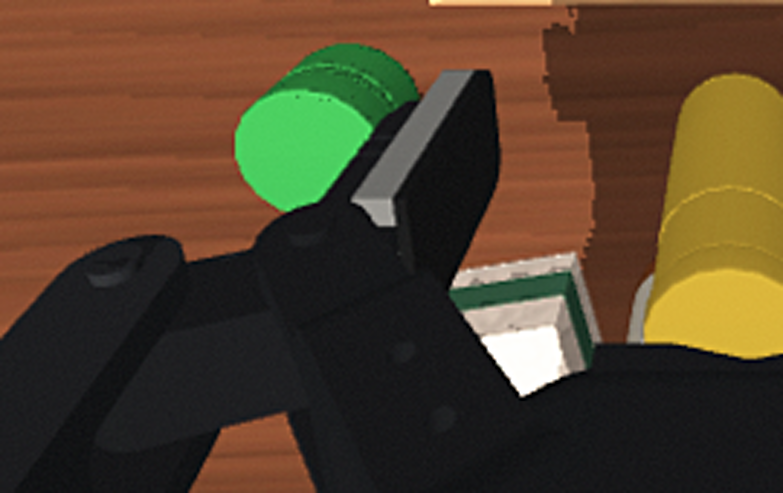

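View pics/w9f.png

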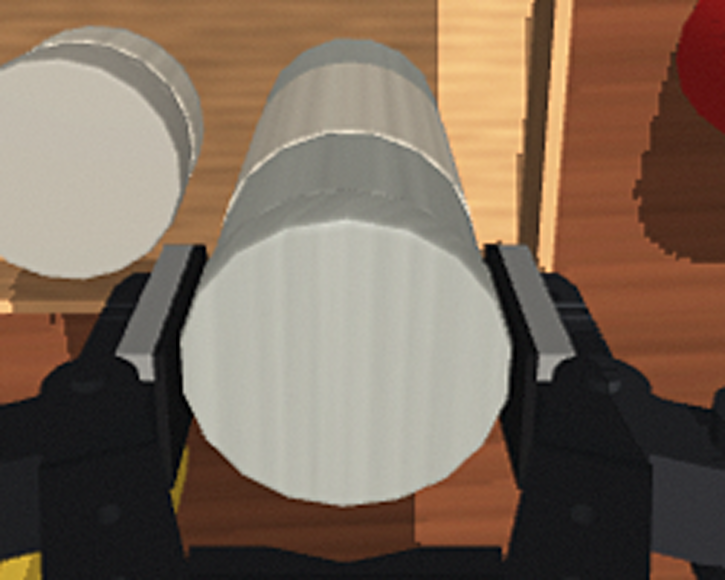

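Call:
servo_tool(moves=[[-1,0,0,0,1],[-3,0,0,0,0],[-3,0,0,0,-1],[-2,0,0,0,-1],[-1,0,0,0,-1],[0,0,0,0,-1],[0,0,0,0,-1],[0,0,0,0,-1],[0,0,0,0,-1],[0,0,0,0,-1]])

```text
clock: 32.55
tcp_pos: [0.6001, -0.0018, 0.1132]
orientation: [0.707, 0.018, 0.707, -0.018]
wrist_force: [0.9, -0.0, 0.0]
finger_gap: 0.0852
```

```bash
python3 - <<'E'
from h import *
p=shot('wrist','w18.png')
cv2.imwrite('pics/w18z.png',cv2.resize(p['pixels'][50:310,180:460],None,fx=2.3,fy=2.3,interpolation=cv2.INTER_CUBIC))
s,R=plan([.6,-.001,-.02],-.05)
E
```

```text
t=32.60 tcp=[ 0.6002 -0.0018  0.1133] yaw=-0.051 gap=0.0856 F=[-0.9 -0.5 -0. ] tool shift(cm)=[13.33  0.07 -0.02] turn(x)=-0.001 or 3.141
```

View pics/w18z.png

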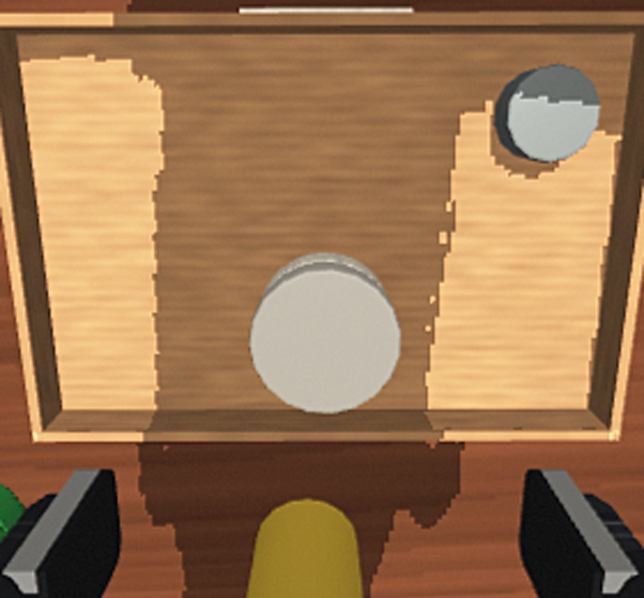

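```bash
python3 - <<'E'
from h import *
p=shot('wrist')
Z=lambda u,v:(180+(u+.5)/2.3-.5,50+(v+.5)/2.3-.5)
j=onz(p,Z(325,341),.046); print('jar',j,'pot',onz(p,Z(553,115),.026))
s,R=plan([j[0],j[1],-.02],-.05)
E
```

```text
jar [ 0.59892484 -0.00130017  0.046     ] pot [0.52443116 0.08430806 0.026     ]
t=32.65 tcp=[ 0.6002 -0.0018  0.1133] yaw=-0.051 gap=0.0852 F=[ 0.1 -0.6 -0.8] tool shift(cm)=[13.33  0.04 -0.13] turn(x)=-0.001 or 3.141
```

Call:
servo_tool(moves=[[2.5,0,-0.1,0,-1],[2.5,0,0,0,-1],[2,0,0,0,-1],[1.5,0,0,0,-1],[1,0,0,0,-1],[0.8,0,0,0,-1],[0.7,0,0,0,-1],[0.6,0,0,0,-1],[0.4,0,0,0,-1],[0,0,0,0,-1]])

```text
clock: 33.9
tcp_pos: [0.5991, -0.0017, -0.0067]
orientation: [0.707, 0.018, 0.707, -0.018]
wrist_force: [-0.2, -0.0, 0.2]
finger_gap: 0.0852
```

```bash
python3 - <<'E'
from h import *
p=shot('wrist','w19.png')
s,R=plan([.599,-.0013,-.02],-.05)
E
```

```text
t=33.95 tcp=[ 0.5993 -0.0017 -0.0065] yaw=-0.051 gap=0.0856 F=[-0.6  0.3 -0.2] tool shift(cm)=[ 1.35  0.04 -0.03] turn(x)=-0.001 or 3.141
```

View pics/w19.png

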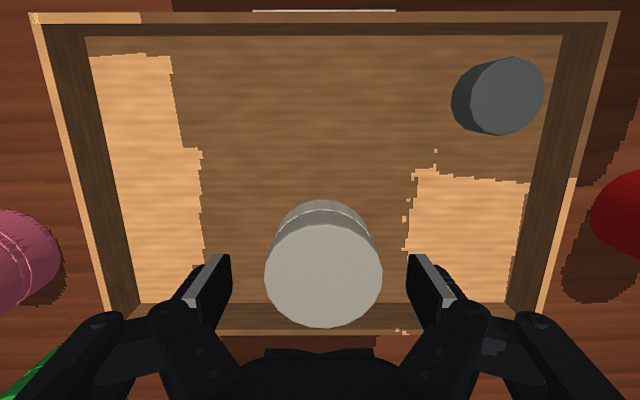

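Call:
servo_tool(moves=[[0.7,0,0,0,-1],[0.6,0,0,0,-1],[0.4,0,0,0,-1],[0,0,0,0,-1],[0,0,0,0,1],[0,0,0,0,1],[0,0,0,0,1],[0,0,0,0,1],[0,0,0,0,1],[0,0,0,0,1]])

```text
clock: 35.2
tcp_pos: [0.5997, -0.0018, -0.0231]
orientation: [0.707, 0.018, 0.707, -0.018]
wrist_force: [-0.1, 0.9, 4.8]
finger_gap: 0.0551
```

```bash
python3 - <<'E'
from h import *
p=shot('wrist','w20.png')
s,R=plan([.599,-.0013,-.02],-.05)
E
```

```text
t=35.25 tcp=[ 0.5997 -0.0018 -0.0231] yaw=-0.051 gap=0.0550 F=[-0.2  0.5  4.6] tool shift(cm)=[-0.31  0.04 -0.08] turn(x)=-0.001 or 3.141
```

View pics/w20.png

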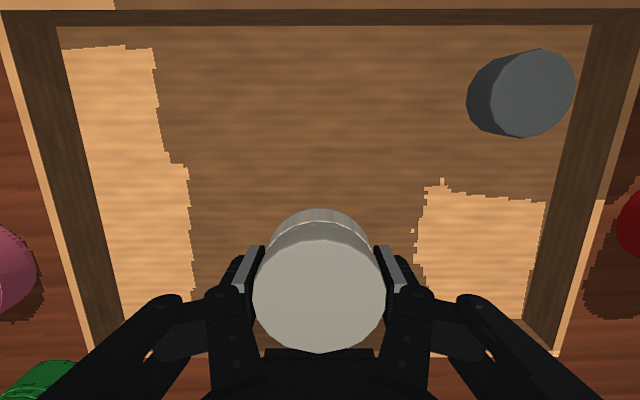

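Call:
servo_tool(moves=[[-0.5,0,0,0,1],[-1.5,0,0,0,1],[-3,0,0,0,1],[-3.5,0,0,0,1],[-3,0,0,0,1],[-2,0,0,0,1],[-1,0,0,0,1],[-0.5,0,0,0,1],[0,0,0,0,1],[0,0,0,0,1]])

```text
clock: 36.5
tcp_pos: [0.5986, -0.0016, 0.1255]
orientation: [0.706, 0.018, 0.707, -0.018]
wrist_force: [0.6, -0.6, -1.2]
finger_gap: 0.0552
```

```bash
python3 - <<'E'
from h import *
p=shot('wrist','w21.png')
s,R=plan([.518,-.329,.127],-.05)
E
```

```text
t=36.55 tcp=[ 0.5987 -0.0017  0.1255] yaw=-0.051 gap=0.0548 F=[ 0.   0.1 -2.3] tool shift(cm)=[ -0.15 -33.1   -6.39] turn(x)=-0.001 or 3.141
```

View pics/w21.png

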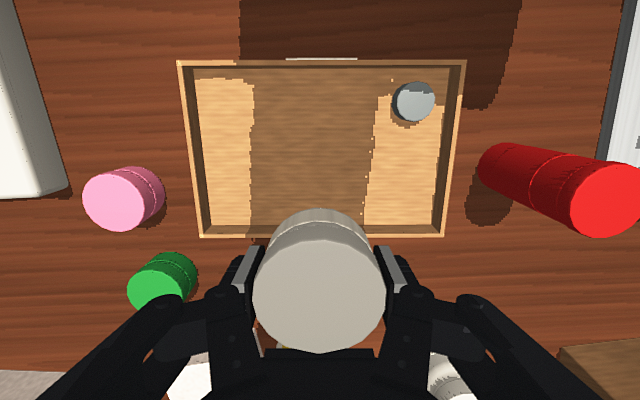

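Call:
servo_tool(moves=[[0,-2,-0.4,0,1],[0,-4.5,-0.9,0,1],[0,-5,-1,0,1],[0,-5,-1,0,1],[0,-5,-1,0,1],[0,-4.8,-0.9,0,1],[0,-3.8,-0.7,0,1],[0,-2,-0.3,0,1],[0,-1,-0.2,0,1],[0,0,0,0,1]])

```text
clock: 37.8
tcp_pos: [0.5184, -0.3289, 0.1263]
orientation: [0.707, 0.018, 0.707, -0.018]
wrist_force: [-0.4, 1.1, -2.4]
finger_gap: 0.0551
```

```bash
python3 - <<'E'
from h import *
p=shot('wrist')
p=shot('wrist')
p=shot('wrist','w22.png')
for r in models.pinpoint('pan',p)[:2]: print(r,onz(p,r['location'],.054))
s,R=plan([.518,-.329,.027],-.05)
E
```

```text
{'location': [313.6, 196.6], 'conf': 0.96} [ 0.5175479  -0.33369024  0.054     ]
t=38.00 tcp=[ 0.5189 -0.3278  0.1265] yaw=-0.049 gap=0.0552 F=[ 0.4 -0.6 -1.2] tool shift(cm)=[ 9.95 -0.13 -0.08] turn(x)=0.001 or -3.141
```

View pics/w22.png

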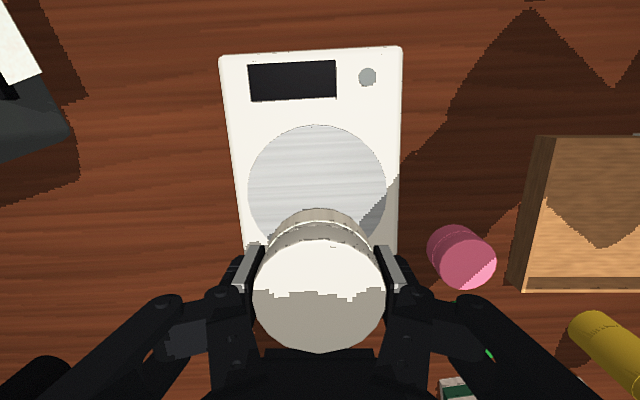

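```bash
python3 - <<'E'
from h import *
im=cv2.imread('pics/w22.png'); cv2.imwrite('pics/w22z.png',cv2.resize(im[110:260,230:410],None,fx=4,fy=4,interpolation=cv2.INTER_CUBIC))
E
```

View pics/w22z.png

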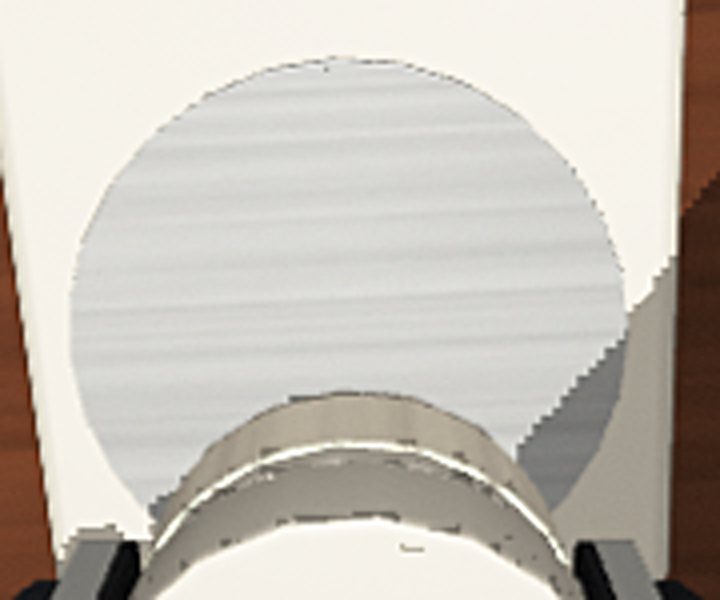

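```bash
python3 - <<'E'
from h import *
from scipy.optimize import least_squares
p=shot('wrist')
pts=[(70,310),(76,255),(100,200),(160,135),(240,82),(345,57),(450,78),(530,125),(590,190),(625,270),(627,330),(610,410),(555,513),(152,507),(105,440)]
w=np.array([onz(p,(230+(u+.5)/4-.5,110+(v+.5)/4-.5),.054)[:2] for u,v in pts])
r=least_squares(lambda q:np.hypot(w[:,0]-q[0],w[:,1]-q[1])-q[2],[.52,-.33,.06]);print(r.x,np.abs(r.fun).max())
s,R=plan([r.x[0],r.x[1],.0285],-.05)
E
```

```text
[ 0.51691297 -0.33048649  0.05936983] 0.0012748693328958477
t=38.05 tcp=[ 0.5189 -0.3279  0.1265] yaw=-0.049 gap=0.0551 F=[ 0.2  1.  -1.1] tool shift(cm)=[ 9.8  -0.28 -0.19] turn(x)=0.001 or -3.141
```

Call:
servo_tool(moves=[[2,-0.2,-0.1,0,1],[2.5,0,0,0,1],[2,0,0,0,1],[1.3,0,0,0,1],[0.9,0,0,0,1],[0.5,0,0,0,1],[0.3,0,0,0,1],[0.2,0,0,0,1],[0,0,0,0,1],[0,0,0,0,1]])

```text
clock: 39.3
tcp_pos: [0.5176, -0.3312, 0.0298]
orientation: [0.707, 0.018, 0.707, -0.018]
wrist_force: [-0.2, -0.6, -0.1]
finger_gap: 0.0552
```

```bash
python3 - <<'E'
from h import *
p=shot('wrist','w23.png')
s,R=plan([.5175,-.3302,.027],-.05)
E
```

```text
t=39.35 tcp=[ 0.5176 -0.3312  0.0298] yaw=-0.051 gap=0.0551 F=[ 0.5 -0.6 -0.8] tool shift(cm)=[ 0.28  0.1  -0.02] turn(x)=-0.001 or 3.141
```

View pics/w23.png

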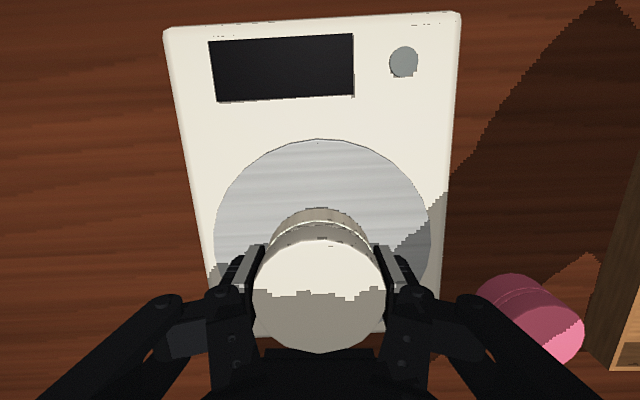

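Call:
servo_tool(moves=[[0.1,0.1,0,0,1],[0.1,0,0,0,1],[0.05,0,0,0,1],[0,0,0,0,1],[0,0,0,0,1],[0,0,0,0,1],[0,0,0,0,1],[0,0,0,0,1],[0,0,0,0,1],[0,0,0,0,1]])

```text
clock: 40.6
tcp_pos: [0.5175, -0.33, 0.027]
orientation: [0.707, 0.018, 0.707, -0.018]
wrist_force: [-0.8, 0.2, 0.5]
finger_gap: 0.0551
```

Call:
servo_tool(moves=[[0.1,0,0,0,1],[0,0,0,0,0.3],[0,0,0,0,0],[0,0,0,0,-0.5],[0,0,0,0,-1],[0,0,0,0,-1],[-1,0,0,0,-1],[-3,0,0,0,-1],[-5,0,0,0,-1],[-5,0,0,0,-1]])

```text
clock: 41.85
tcp_pos: [0.5173, -0.3299, 0.1679]
orientation: [0.707, 0.018, 0.707, -0.018]
wrist_force: [0.8, -0.8, -0.2]
finger_gap: 0.0856
```

```bash
python3 - <<'E'
from h import *
from scipy.optimize import least_squares
p=shot('wrist')
p=shot('wrist','w24.png')
cv2.imwrite('pics/w24z.png',cv2.resize(p['pixels'][80:290,220:420],None,fx=2.8,fy=2.8,interpolation=cv2.INTER_CUBIC))
s,R=plan([.514,.338,.24],-.1)
E
```

```text
t=41.95 tcp=[ 0.5205 -0.3324  0.1735] yaw=-0.051 gap=0.0853 F=[ 0.6 -1.   1.4] tool shift(cm)=[-7.16 66.88 -3.99] turn(x)=0.049 or -3.092
```

View pics/w24.png

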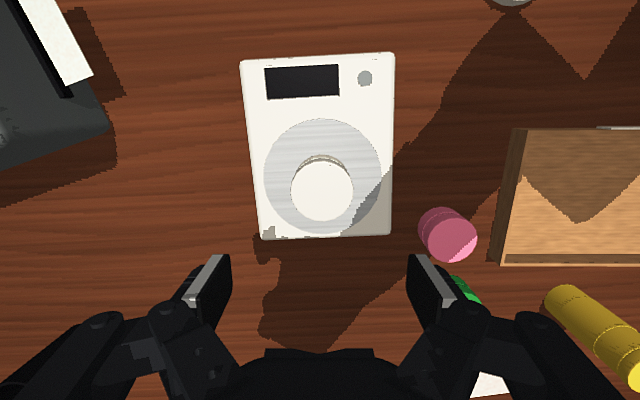

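View pics/w24z.png

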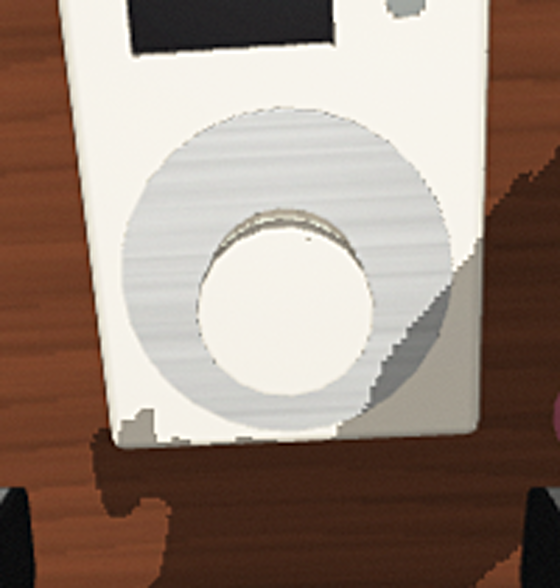

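```bash
python3 - <<'E'
from h import *
p=shot('wrist')
p=shot('wrist','w25.png')
cv2.imwrite('pics/w25z.png',cv2.resize(p['pixels'][80:290,220:420],None,fx=2.8,fy=2.8,interpolation=cv2.INTER_CUBIC))
q=cv2.imread('pics/w24z.png');r=cv2.imread('pics/w25z.png');print(np.abs(q.astype(int)-r).mean())
Z=lambda u,v:(220+(u+.5)/2.8-.5,80+(v+.5)/2.8-.5)
print(onz(p,Z(285.5,311),.096),[onz(p,Z(*k),.054).round(4)[:2] for k in((122,262),(452,262),(285,107),(287,430))])
s,R=plan([.514,.338,.24],-.1)
E
```

```text
7.511003806284418
[ 0.5144317  -0.33075058  0.096     ] [array([ 0.5059, -0.3878]), array([ 0.5116, -0.2718]), array([ 0.4561, -0.328 ]), array([ 0.5732, -0.3328])]
t=42.05 tcp=[ 0.5183 -0.3307  0.1679] yaw=-0.051 gap=0.0853 F=[-0.2 -0.5 -1.1] tool shift(cm)=[-7.36 66.74 -3.81] turn(x)=0.049 or -3.092
```

```bash
python3 - <<'E'
from h import *
p=shot('wrist');s,R=plan([.514,.338,.20],-.1)
for h in (.06,.073,.085,.1,.108,.12): print(h,[proj(p,s['tcp_pos']+R@[-h,0,dz]).round(0).tolist() for dz in(-.0425,-.038)])
E
```

```text
t=42.10 tcp=[ 0.5175 -0.33    0.1662] yaw=-0.051 gap=0.0855 F=[-0.   0.7 -1. ] tool shift(cm)=[-3.4  66.7  -3.75] turn(x)=0.049 or -3.093
0.06 [[[324.0, 191.0]], [[324.0, 202.0]]]
0.073 [[[324.0, 201.0]], [[324.0, 213.0]]]
0.085 [[[325.0, 213.0]], [[325.0, 226.0]]]
0.1 [[[326.0, 232.0]], [[326.0, 247.0]]]
0.108 [[[327.0, 245.0]], [[327.0, 261.0]]]
0.12 [[[328.0, 271.0]], [[328.0, 289.0]]]
```

Call:
servo_tool(moves=[[-0.5,3,-0.2,0,-1],[-0.5,5,-0.3,0,-1],[0,5.8,-0.3,0,-1],[0,5.8,-0.3,0,-1],[0,5.8,-0.3,0,-1],[0,5.8,-0.3,0,-1],[0,5.8,-0.3,0,-1],[0,5.8,-0.3,0,-1],[0,5.8,-0.3,0,-1],[0,5.8,-0.3,0,-1]])

```text
clock: 43.35
tcp_pos: [0.5148, 0.2163, 0.1742]
orientation: [0.706, 0.018, 0.708, -0.018]
wrist_force: [0.3, 0.2, -0.9]
finger_gap: 0.0851
```

Call:
servo_tool(moves=[[0,5.2,-0.3,0,-1],[0,4,-0.2,0,-1],[0,2.2,-0.2,0,-1],[0,0.9,-0.2,0,-1],[0,0,0,0.05,-1],[0,0,0,0,-1],[0,0,0,0,-1],[0,0,0,0,-1],[0,0,0,0,-1],[0,0,0,0,-1]])

```text
clock: 44.6
tcp_pos: [0.5135, 0.338, 0.1761]
orientation: [0.706, 0.036, 0.706, -0.036]
wrist_force: [-0.1, -0.4, -0.5]
finger_gap: 0.0852
```

```bash
python3 - <<'E'
from h import *
p=shot('wrist','w26.png')
cv2.imwrite('pics/w26z.png',cv2.resize(p['pixels'][20:300,220:420],None,fx=2.1,fy=2.1,interpolation=cv2.INTER_CUBIC))
s,R=plan([.5164,.3385,.04],-.1)
E
```

```text
t=44.65 tcp=[0.5135 0.338  0.176 ] yaw=-0.101 gap=0.0852 F=[ 1.  -0.1 -0.7] tool shift(cm)=[13.6   0.07  0.29] turn(x)=-0.001 or 3.141
```

View pics/w26.png

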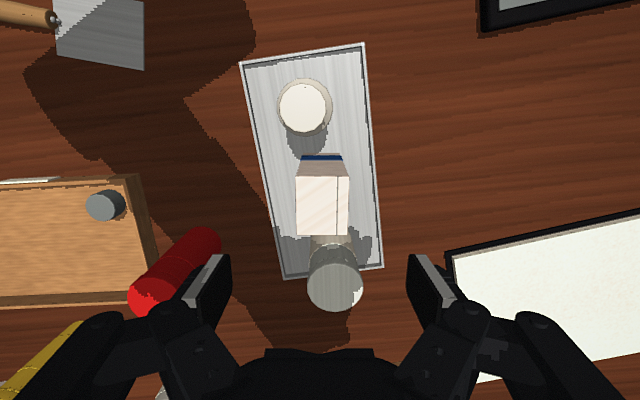

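Call:
servo_tool(moves=[[2.5,0.05,0.3,0,-1],[3,0,0,0,-1],[3,0,0,0,-1],[2.5,0,0,0,-1],[1.6,0,0,0,-1],[1,0,0,0,-1],[0,0,0,0,-1],[0,0,0,0,1],[0,0,0,0,1],[0,0,0,0,1]])

```text
clock: 45.9
tcp_pos: [0.5171, 0.3386, 0.0409]
orientation: [0.707, 0.036, 0.706, -0.035]
wrist_force: [-0.2, -0.5, 2.8]
finger_gap: 0.0416
```

Call:
servo_tool(moves=[[0,0,0,0,1],[0,0,0,0,1],[-0.5,0,0,0,1],[-1.5,0,0,0,1],[-3,0,0,0,1],[-3.5,0,0,0,1],[-3.5,0,0,0,1],[-3,0,0,0,1],[-1,0,0,0,1],[0,0,0,0,1]])

```text
clock: 47.15
tcp_pos: [0.5167, 0.3384, 0.2004]
orientation: [0.707, 0.036, 0.706, -0.035]
wrist_force: [0.2, 0.9, -1.5]
finger_gap: 0.0416
```

```bash
python3 - <<'E'
from h import *
p=shot('wrist')
p=shot('wrist','w27.png')
s,R=plan([.6000,-.069,.2],-.08)
E
```

```text
t=47.25 tcp=[0.5158 0.3379 0.1986] yaw=-0.101 gap=0.0420 F=[-0.6 -0.5 -1.5] tool shift(cm)=[ -0.12 -39.63  12.47] turn(x)=-0.021 or 3.121
```

View pics/w27.png

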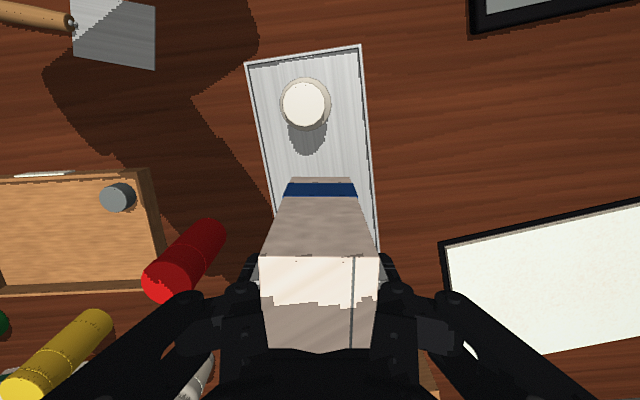

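Call:
servo_tool(moves=[[0,-2.6,0.8,0,1],[0,-4.8,1.5,0,1],[0,-5.4,1.7,0,1],[0,-5.4,1.7,0,1],[0,-5.4,1.7,0,1],[0,-5.4,1.7,0,1],[0,-5,1.6,0,1],[0,-3.4,1.1,0,1],[0,-2.2,0.7,-0.02,1],[0,0,0,0,1]])

```text
clock: 48.5
tcp_pos: [0.6003, -0.0699, 0.1979]
orientation: [0.705, 0.03, 0.708, -0.029]
wrist_force: [0.7, 0.1, -2.6]
finger_gap: 0.0418
```

```bash
python3 - <<'E'
from h import *
p=shot('wrist')
p=shot('wrist')
p=shot('wrist','w28.png')
s,R=plan([.6005,-.0687,.042],-.08)
E
```

```text
t=48.65 tcp=[ 0.6002 -0.0675  0.199 ] yaw=-0.081 gap=0.0414 F=[ 0.3  0.  -1.2] tool shift(cm)=[15.7  -0.13  0.07] turn(x)=-0.001 or 3.141
```

View pics/w28.png

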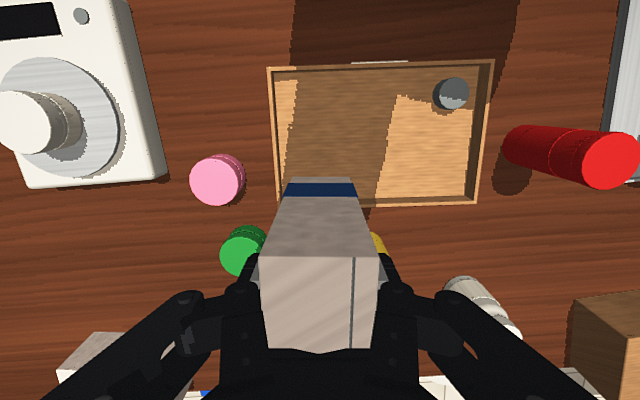

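Call:
servo_tool(moves=[[2,-0.1,0,0,1],[4,0,0,0,1],[4,0,0,0,1],[2.5,0,0,0,1],[1.4,0,0,0,1],[0.9,0,0,0,1],[0.4,0,0,0,1],[0.2,0,0,0,1],[0.1,0,0,0,1],[0,0,0,0,1]])

```text
clock: 49.9
tcp_pos: [0.6012, -0.0695, 0.0454]
orientation: [0.707, 0.029, 0.706, -0.029]
wrist_force: [-0.6, 0.6, -0.5]
finger_gap: 0.0418
```

```bash
python3 - <<'E'
from h import *
s,R=plan([.6005,-.0685,.0419],-.08)
E
```

```text
t=49.90 tcp=[ 0.6012 -0.0695  0.0454] yaw=-0.081 gap=0.0418 F=[-0.6  0.6 -0.5] tool shift(cm)=[ 0.35  0.09 -0.08] turn(x)=-0.001 or 3.141
```

Call:
servo_tool(moves=[[0.15,0.1,0,0,1],[0.15,0,0,0,1],[0.1,0,0,0,1],[0,0,0,0,1],[0,0,0,0,0.3],[0,0,0,0,-0.3],[0,0,0,0,-1],[0,0,0,0,-1],[-1,0,0,0,-1],[-3,0,0,0,-1]])

```text
clock: 51.15
tcp_pos: [0.5995, -0.068, 0.0802]
orientation: [0.705, 0.029, 0.708, -0.028]
wrist_force: [0.0, 0.5, 0.2]
finger_gap: 0.0855
```

Call:
servo_tool(moves=[[-4,0,0,0,-1],[-4,0,0,0,-1],[-3,0,0,0,-1],[-1,0,0,0,-1],[0,0,0,0,-1],[0,0,0,0,-1],[0,0,0,0,-1],[0,0,0,0,-1],[0,0,0,0,-1],[0,0,0,0,-1]])

```text
clock: 52.4
tcp_pos: [0.6009, -0.0683, 0.2008]
orientation: [0.706, 0.029, 0.707, -0.029]
wrist_force: [0.6, -0.4, -0.2]
finger_gap: 0.0853
```

```bash
python3 - <<'E'
from h import *
p=shot('wrist','w29.png')
cv2.imwrite('pics/w29z.png',cv2.resize(p['pixels'][50:250,180:460],None,fx=2.8,fy=2.8,interpolation=cv2.INTER_CUBIC))
s,R=plan([.5927,.342,.19],-.05)
E
```

```text
t=52.45 tcp=[ 0.601  -0.0683  0.201 ] yaw=-0.081 gap=0.0855 F=[0.  0.6 0.7] tool shift(cm)=[ 1.1  40.83 -4.14] turn(x)=-0.031 or 3.111
```

View pics/w29z.png

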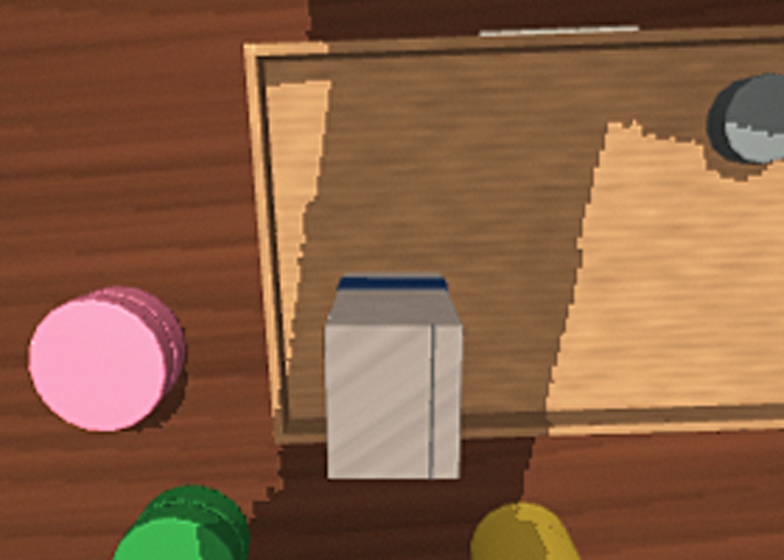

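```bash
python3 - <<'E'
from h import *
p=shot('wrist')
Z=lambda u,v:(180+(u+.5)/2.8-.5,50+(v+.5)/2.8-.5)
c=np.array([onz(p,Z(*q),.124)[:2] for q in((326,323),(462,323),(460,479),(328,479))]);print(c.mean(0),'was .5991 -.0686')
s,R=plan([.5927,.342,.19],-.05)
E
```

```text
[ 0.59889582 -0.06820343] was .5991 -.0686
t=52.50 tcp=[ 0.601  -0.0683  0.201 ] yaw=-0.081 gap=0.0854 F=[-0.5 -0.5  0. ] tool shift(cm)=[ 1.1  40.83 -4.14] turn(x)=-0.031 or 3.111
```

Call:
servo_tool(moves=[[0,2.8,-0.3,0,-1],[0,5,-0.5,0,-1],[0,5.6,-0.6,0,-1],[0,5.6,-0.6,0,-1],[0,5.6,-0.6,0,-1],[0,5.4,-0.5,0,-1],[0,5,-0.5,0,-1],[0,3.6,-0.3,0,-1],[0,2.2,-0.2,-0.03,-1],[0,0,0,0,-1]])

```text
clock: 53.75
tcp_pos: [0.5926, 0.3434, 0.2005]
orientation: [0.707, 0.017, 0.707, -0.017]
wrist_force: [-0.3, -0.3, 0.2]
finger_gap: 0.085
```

```bash
python3 - <<'E'
from h import *
p=shot('wrist')
p=shot('wrist')
p=shot('wrist','w30.png')
s,R=plan([.5927,.342,.04],-.05)
E
```

```text
t=53.90 tcp=[0.5931 0.3409 0.201 ] yaw=-0.052 gap=0.0855 F=[-0.8 -0.4  0.1] tool shift(cm)=[16.1   0.11 -0.05] turn(x)=-0.002 or 3.140
```

View pics/w30.png

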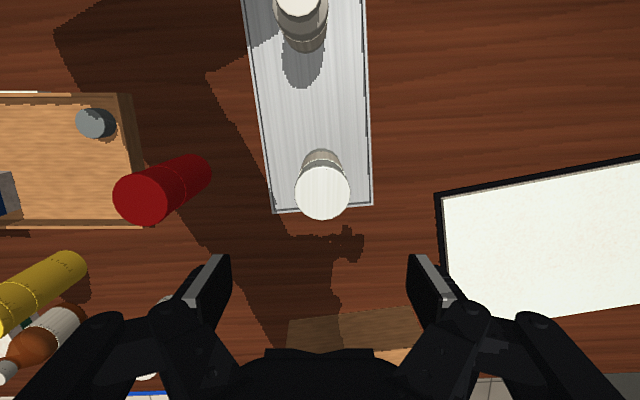

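Call:
servo_tool(moves=[[2.5,0.1,0,0,-1],[4,0,0,0,-1],[4,0,0,0,-1],[3,0,0,0,-1],[1.6,0,0,0,-1],[1,0,0,0,-1],[0,0,0,0,-1],[0,0,0,0,1],[0,0,0,0,1],[0,0,0,0,1]])

```text
clock: 55.15
tcp_pos: [0.5939, 0.3434, 0.0414]
orientation: [0.708, 0.018, 0.706, -0.017]
wrist_force: [-0.4, 0.4, 3.5]
finger_gap: 0.0477
```

Call:
servo_tool(moves=[[0,0,0,0,1],[0,0,0,0,1],[-0.5,0,0,0,1],[-1.5,0,0,0,1],[-3,0,0,0,1],[-3.5,0,0,0,1],[-3.5,0,0,0,1],[-3,0,0,0,1],[-1,0,0,0,1],[0,0,0,0,1]])

```text
clock: 56.4
tcp_pos: [0.5934, 0.3427, 0.2004]
orientation: [0.707, 0.018, 0.707, -0.018]
wrist_force: [-0.7, -1.0, -3.0]
finger_gap: 0.0473
```

```bash
python3 - <<'E'
from h import *
p=shot('wrist')
p=shot('wrist','w31.png')
s,R=plan([.6048,.0668,.2],-.05)
E
```

```text
t=56.50 tcp=[0.5924 0.3423 0.1984] yaw=-0.051 gap=0.0478 F=[-0.2  0.5 -2.2] tool shift(cm)=[ -0.14 -27.45   2.64] turn(x)=-0.001 or 3.141
```

View pics/w31.png

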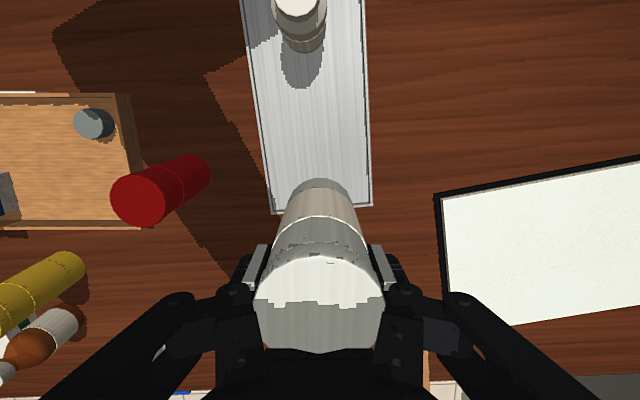

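Call:
servo_tool(moves=[[0,-2,0.2,0,1],[0,-4,0.4,0,1],[0,-4.5,0.5,0,1],[0,-4.5,0.4,0,1],[0,-4.5,0.4,0,1],[0,-4,0.4,0,1],[0,-2.5,0.3,0,1],[0,-1.5,0.2,0,1],[0,0,0,0,1],[0,0,0,0,1]])

```text
clock: 57.75
tcp_pos: [0.6068, 0.0673, 0.1998]
orientation: [0.707, 0.018, 0.707, -0.018]
wrist_force: [0.7, 0.8, -1.6]
finger_gap: 0.0474
```

```bash
python3 - <<'E'
from h import *
p=shot('wrist')
p=shot('wrist','w32.png')
s,R=plan([.606,.0665,.0424],-.05)
E
```

```text
t=57.85 tcp=[0.6069 0.0677 0.1999] yaw=-0.049 gap=0.0478 F=[-0.3 -0.2 -1.6] tool shift(cm)=[15.75 -0.13 -0.08] turn(x)=0.001 or -3.141
```

View pics/w32.png

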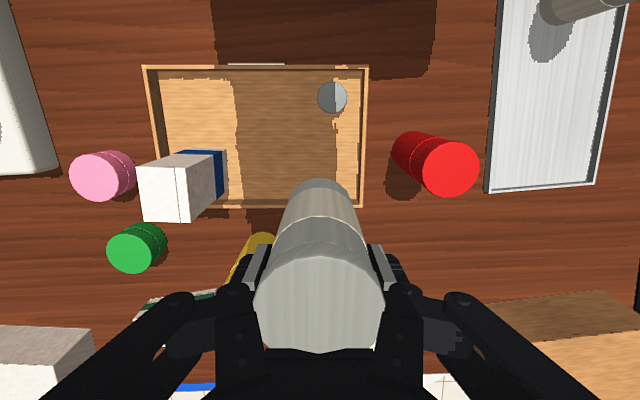

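Call:
servo_tool(moves=[[2,-0.1,-0.1,0,1],[4,0,0,0,1],[4,0,0,0,1],[2.5,0,0,0,1],[1.4,0,0,0,1],[0.9,0,0,0,1],[0.4,0,0,0,1],[0.2,0,0,0,1],[0.1,0,0,0,1],[0,0,0,0,1]])

```text
clock: 59.1
tcp_pos: [0.6064, 0.0656, 0.0455]
orientation: [0.707, 0.018, 0.707, -0.018]
wrist_force: [0.5, 0.5, -2.7]
finger_gap: 0.0478
```

```bash
python3 - <<'E'
from h import *
s,R=plan([.606,.0665,.0424],-.05)
E
```

```text
t=59.10 tcp=[0.6064 0.0656 0.0455] yaw=-0.051 gap=0.0478 F=[ 0.5  0.5 -2.7] tool shift(cm)=[ 0.31  0.09 -0.04] turn(x)=-0.001 or 3.141
```

Call:
servo_tool(moves=[[0.15,0.1,0,0,1],[0.15,0,0,0,1],[0.1,0,0,0,1],[0,0,0,0,1],[0,0,0,0,0.3],[0,0,0,0,-0.3],[0,0,0,0,-1],[0,0,0,0,-1],[-1,0,0,0,-1],[-3,0,0,0,-1]])

```text
clock: 60.35
tcp_pos: [0.6046, 0.0666, 0.0802]
orientation: [0.706, 0.018, 0.708, -0.018]
wrist_force: [0.2, 0.4, 0.3]
finger_gap: 0.0857
```

Call:
servo_tool(moves=[[-4,0,0,0,-1],[-4,0,0,0,-1],[-3,0,0,0,-1],[-1,0,0,0,-1],[0,0,0,0,-1],[0,0,0,0,-1],[0,0,0,0,-1],[0,0,0,0,-1],[0,0,0,0,-1],[0,0,0,0,-1]])

```text
clock: 61.6
tcp_pos: [0.6061, 0.0667, 0.2009]
orientation: [0.707, 0.018, 0.707, -0.018]
wrist_force: [0.8, 0.3, -0.6]
finger_gap: 0.085
```

```bash
python3 - <<'E'
from h import *
p=shot('wrist','w33.png')
cv2.imwrite('pics/w33z.png',cv2.resize(p['pixels'][60:260,110:400],None,fx=2.7,fy=2.7,interpolation=cv2.INTER_CUBIC))
s,R=plan([.4366,.335,.20],-.05)
E
```

```text
t=61.65 tcp=[0.6061 0.0667 0.201 ] yaw=-0.051 gap=0.0857 F=[ 0.3 -0.5  0.5] tool shift(cm)=[  0.1   25.94 -18.29] turn(x)=-0.001 or 3.141
```

View pics/w33z.png

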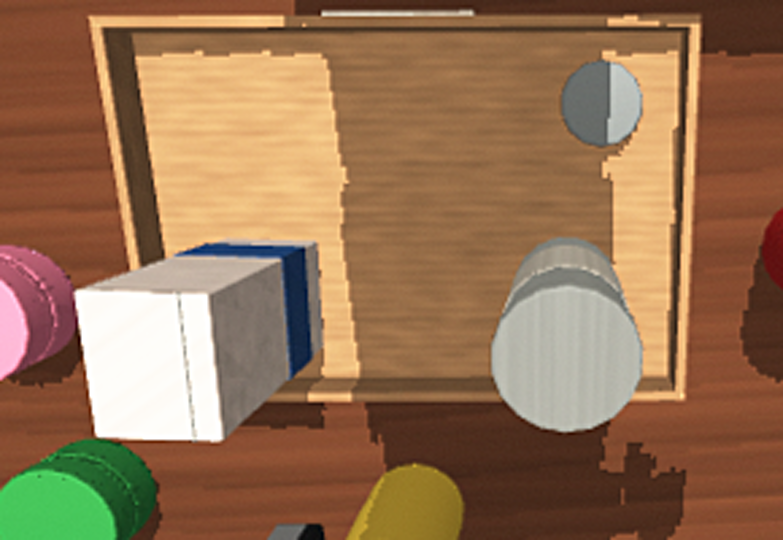

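```bash
python3 - <<'E'
from h import *
p=shot('wrist')
Z=lambda u,v:(110+(u+.5)/2.7-.5,60+(v+.5)/2.7-.5)
print('tin',onz(p,Z(566.5,360),.124),'was .6041 .0667; pot',onz(p,Z(602,104),.026))
s,R=plan([.4366,.335,.20],-.05)
E
```

```text
tin [0.60331635 0.06593466 0.124     ] was .6041 .0667; pot [0.52427265 0.08456555 0.026     ]
t=61.70 tcp=[0.6061 0.0667 0.201 ] yaw=-0.051 gap=0.0856 F=[-0.3 -0.1 -0.3] tool shift(cm)=[  0.1   25.94 -18.29] turn(x)=-0.001 or 3.141
```

Call:
servo_tool(moves=[[0,2,-1.4,0,-1],[0,3.6,-2.5,0,-1],[0,4,-2.8,0,-1],[0,4,-2.8,0,-1],[0,4,-2.8,0,-1],[0,3.6,-2.6,0,-1],[0,2.6,-1.9,0,-1],[0,1.4,-1,0,-1],[0,0.7,-0.5,0,-1],[0,0,0,0,-1]])

```text
clock: 62.95
tcp_pos: [0.4365, 0.3346, 0.201]
orientation: [0.707, 0.018, 0.707, -0.018]
wrist_force: [-0.3, -0.1, -0.7]
finger_gap: 0.0855
```

```bash
python3 - <<'E'
from h import *
p=shot('wrist')
p=shot('wrist')
p=shot('wrist','w34.png')
s,R=plan([.4366,.335,.037],-.05)
E
```

```text
t=63.10 tcp=[0.4371 0.3339 0.2009] yaw=-0.052 gap=0.0856 F=[-0.4 -0.3 -0.8] tool shift(cm)=[16.39  0.11 -0.06] turn(x)=-0.002 or 3.139
```

View pics/w34.png

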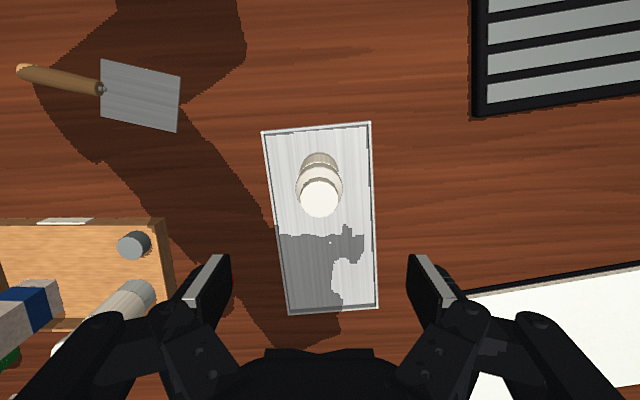

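Call:
servo_tool(moves=[[2.5,0.1,0,0,-1],[4,0,0,0,-1],[4,0,0,0,-1],[3.5,0,0,0,-1],[2,0,0,0,-1],[1,0,0,0,-1],[0,0,0,0,-1],[0,0,0,0,1],[0,0,0,0,1],[0,0,0,0,1]])

```text
clock: 64.35
tcp_pos: [0.4373, 0.3358, 0.0322]
orientation: [0.708, 0.018, 0.706, -0.018]
wrist_force: [0.0, -1.3, 4.9]
finger_gap: 0.045
```

Call:
servo_tool(moves=[[0,0,0,0,1],[0,0,0,0,1],[-0.5,0,0,0,1],[-1.5,0,0,0,1],[-3,0,0,0,1],[-3.5,0,0,0,1],[-3.5,0,0,0,1],[-3.5,0,0,0,1],[-1.5,0,0,0,1],[0,0,0,0,1]])

```text
clock: 65.6
tcp_pos: [0.4371, 0.336, 0.202]
orientation: [0.708, 0.018, 0.706, -0.018]
wrist_force: [-0.7, -0.8, -1.4]
finger_gap: 0.0454
```

```bash
python3 - <<'E'
from h import *
p=shot('wrist')
p=shot('wrist','w35.png')
s,R=plan([.5317,.004,.2],-.05)
E
```

```text
t=65.70 tcp=[0.436  0.3353 0.1998] yaw=-0.051 gap=0.0454 F=[-0.3  0.2 -1.5] tool shift(cm)=[-1.000e-02 -3.260e+01  1.125e+01] turn(x)=-0.001 or 3.141
```

View pics/w35.png

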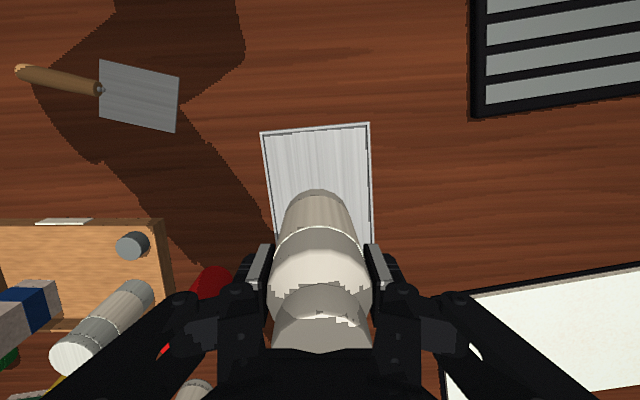

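Call:
servo_tool(moves=[[0,-2,0.7,0,1],[0,-4,1.4,0,1],[0,-4.6,1.6,0,1],[0,-4.6,1.6,0,1],[0,-4.6,1.6,0,1],[0,-4.6,1.6,0,1],[0,-4.5,1.4,0,1],[0,-2.5,0.9,0,1],[0,-1.2,0.4,0,1],[0,0,0,0,1]])

```text
clock: 66.95
tcp_pos: [0.5313, 0.0042, 0.1999]
orientation: [0.706, 0.019, 0.708, -0.018]
wrist_force: [0.3, 0.2, -1.2]
finger_gap: 0.045
```

```bash
python3 - <<'E'
from h import *
p=shot('wrist')
p=shot('wrist')
p=shot('wrist','w36.png')
s,R=plan([.5317,.0043,.0332],-.05)
E
```

```text
t=67.10 tcp=[0.5313 0.0055 0.2007] yaw=-0.050 gap=0.0448 F=[ 0.1  0.7 -0.3] tool shift(cm)=[16.75 -0.12  0.05] turn(x)=0.000 or -3.141
```

View pics/w36.png

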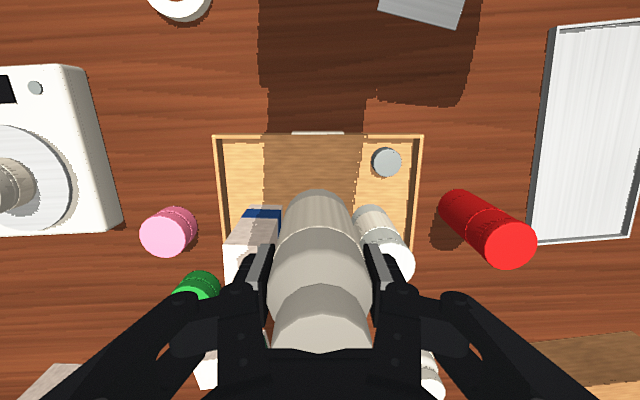

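Call:
servo_tool(moves=[[2,-0.1,0,0,1],[4,0,0,0,1],[4,0,0,0,1],[3,0,0,0,1],[1.8,0,0,0,1],[0.9,0,0,0,1],[0.4,0,0,0,1],[0.2,0,0,0,1],[0.1,0,0,0,1],[0,0,0,0,1]])

```text
clock: 68.35
tcp_pos: [0.5321, 0.0033, 0.0374]
orientation: [0.707, 0.018, 0.707, -0.018]
wrist_force: [-0.5, 0.3, -0.8]
finger_gap: 0.0457
```

```bash
python3 - <<'E'
from h import *
s,R=plan([.5317,.0043,.0332],-.05)
E
```

```text
t=68.35 tcp=[0.5321 0.0033 0.0374] yaw=-0.051 gap=0.0457 F=[-0.5  0.3 -0.8] tool shift(cm)=[ 0.42  0.1  -0.05] turn(x)=-0.001 or 3.141
```

Call:
servo_tool(moves=[[0.2,0.1,0,0,1],[0.15,0,0,0,1],[0.1,0,0,0,1],[0,0,0,0,1],[0,0,0,0,0.3],[0,0,0,0,-0.3],[0,0,0,0,-1],[0,0,0,0,-1],[-1,0,0,0,-1],[-3,0,0,0,-1]])

```text
clock: 69.6
tcp_pos: [0.5304, 0.0045, 0.0719]
orientation: [0.706, 0.018, 0.708, -0.018]
wrist_force: [0.6, 0.2, 0.5]
finger_gap: 0.0853
```

Call:
servo_tool(moves=[[-4,0,0,0,-1],[-4,0,0,0,-1],[-3,0,0,0,-1],[-1.5,0,0,0,-1],[0,0,0,0,-1],[0,0,0,0,-1],[0,0,0,0,-1],[0,0,0,0,-1],[0,0,0,0,-1],[0,0,0,0,-1]])

```text
clock: 70.85
tcp_pos: [0.5318, 0.0044, 0.1973]
orientation: [0.707, 0.018, 0.707, -0.018]
wrist_force: [0.0, -0.2, -0.2]
finger_gap: 0.0856
```

```bash
python3 - <<'E'
from h import *
p=shot('wrist','w37.png')
cv2.imwrite('pics/w37z.png',cv2.resize(p['pixels'][125:315,195:445],None,fx=3,fy=3,interpolation=cv2.INTER_CUBIC))
s,R=plan([.45,.2,.3],-.05)
E
```

```text
t=70.90 tcp=[0.5318 0.0044 0.1974] yaw=-0.051 gap=0.0855 F=[-0.2  0.4 -0.1] tool shift(cm)=[-10.25  19.12  -9.17] turn(x)=-0.001 or 3.141
```

View pics/w37.png

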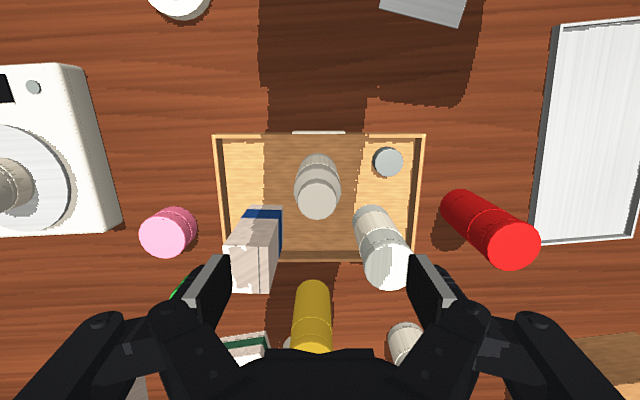

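Call:
servo_tool(moves=[[-3,0,0,0,-1],[-3,2,-1,0,-1],[-2,4,-2,0,-1],[-1,5,-2.5,0,-1],[0,5,-2.5,0,-1],[0,5,-2.5,0,-1],[0,5,-2.5,0,-1],[0,5,-2,0,-1],[0,4,-1,0,-1],[0,2,0,0,-1]])

```text
clock: 72.15
tcp_pos: [0.3897, 0.3841, 0.2875]
orientation: [0.707, 0.017, 0.707, -0.017]
wrist_force: [-0.2, -0.4, -0.2]
finger_gap: 0.0852
```

```bash
python3 - <<'E'
from h import *
print(st()[0]['tcp_pos'])
b=shot('top','tend.png');a=shot('scene','send.png')
cv2.imwrite('pics/tbend.png',cv2.resize(b['pixels'][165:265,240:380],None,fx=5.5,fy=5.5,interpolation=cv2.INTER_CUBIC))
E
```

```text
[0.38972433 0.38414205 0.28754763]
```

View pics/tend.png

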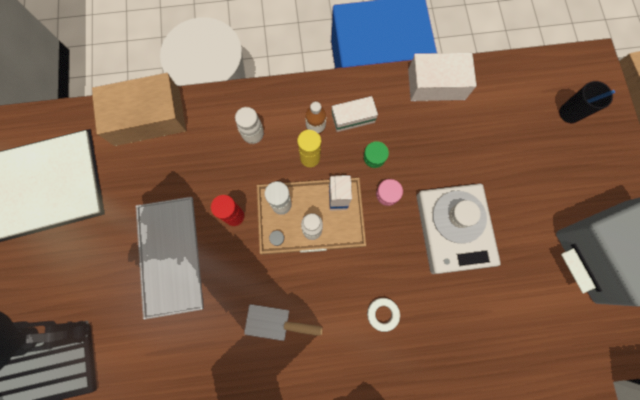

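View pics/send.png

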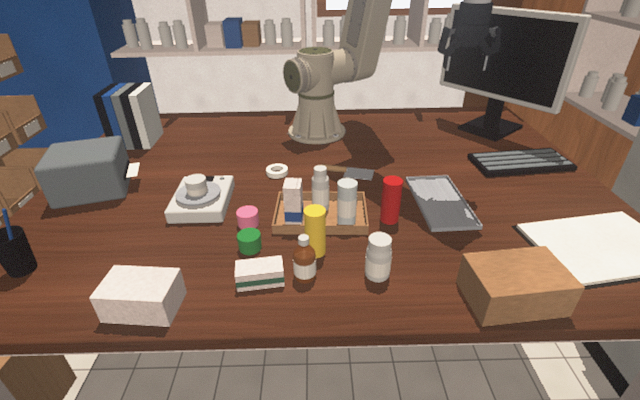

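View pics/tbend.png

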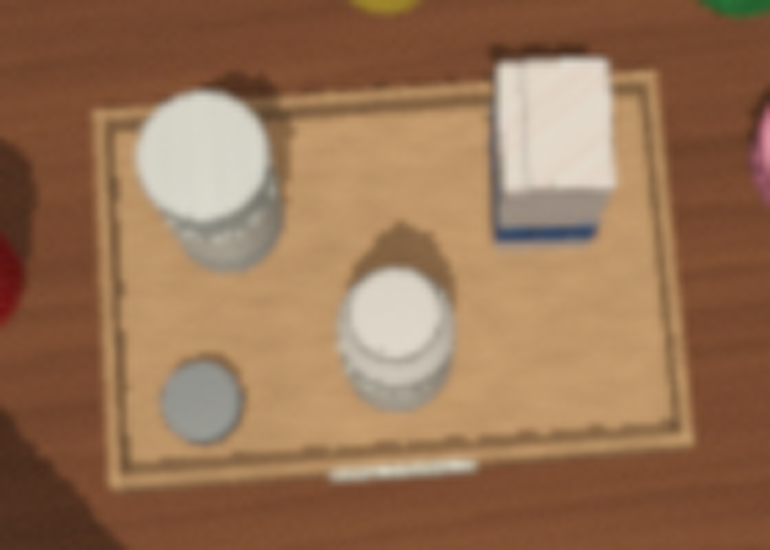

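```bash
python3 -c "
from h import *
print(order.hand_in())"
```

```text
the job is handed in; nothing more can be done
None
```

The job is done in the order asked and handed in at about 72 s of the allowed 131 s. The bottle, carton and tin went onto the steel tray, the jar went onto the middle of the scale's pan, and then all three went back into the bin.

**Last checks**
- **Jar:** it stands upright within about 1 mm of the pan's centre. I measured this from the wrist camera just after releasing it, and the final pictures still show it there.
- **Tin and carton:** by the wrist camera, each is within about 1 mm of where it started. The carton is within about 0.03 rad of the bin's axes, a little squarer than its starting 0.05 rad.
- **Bottle:** it stands about 1 mm from its start, judged from the overhead pictures.
- **Pot and look-alikes:** they look unmoved in the overhead picture. The tray is empty and the robot is clear of everything.

**What disagreed**
- **Failed first jar grasp:** the real fingertips sit about 33 mm behind the reported TCP. The fingers therefore shut on the jar's lid, with about 7 N at most and without moving the jar. I went lower and the second grasp held.
- **High first grips:** for the same reason, the first grips on the three tall things were near their tops, and on the bottle's shoulder. I took them lower on the way back.
- **Pan position from the scene camera:** the network's scene-camera reading of the pan was about 13 mm off the overhead and wrist views. I did not use it.

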